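# Daily pull check of a seal-strength gauge, logged on a tally counter

## Robot

A 7-joint arm with a two-finger parallel gripper is mounted at the origin on a cart in front of the work surface, level with it; the furniture and walls round the work are solid. World frame = base frame: x ahead of the robot, y to its left, z up, the work surface at z = 0. Lengths are in m, angles in rad, forces in N, time in s.
With the tool pointing down it reaches from about 0.425 to 0.95 m from the base axis. Payload 4.7 kg.
Tool frame: the origin (TCP) lies at the very end of the fingers, on their centre line; the grasp point (between the pads) lies 19 mm behind it; z points along the fingers, y is the direction in which the jaws open and shut (so a half turn about z gives the same grasp; the last joint's range is limited). The gripper opens to 85 mm and grips with 20 to 120 N. Pads are 22 mm wide; open, the fingers measure 114 mm over their backs; the gripper's body (76 mm by 85 mm) begins 54 mm behind the grasp point. The pads swing forward as they close: fully open they stand 13 mm farther back than shut.
Start: joints at [1.202, 0.469, -0.049, 1.532, 0.024, 1.141, -0.082], TCP at [0.225, -0.636, 0.231] pointing down, gripper open.
Joint ranges: [-2.59, 2.59], [-0.33, 1.99], [-1.39, 1.29], [0.1, 2.45], [-1.04, 4.18], [0.21, 1.99], [-2.66, 2.66]. Speed limits (rad/s): [2.57, 2.57, 3.14, 3.14, 3.14, 3.14, 3.14].

## Interface

Orientations are given as a rotation vector (axis times angle).
In Python, from plant import get_state, read_camera, hand_in gives the robot as it stands. The module is installed in compiled form; this text tells all that it offers.
- The arm moves only by the shell command python3 -m pendant 'ROWS' [OPENING] [FORCE]. ROWS is JSON, a list of rows, each a list of 4 numbers: the shift along the tool's x, y, z in m, then the turn about the tool's z in rad. A call has exactly 5 rows; each row is the pose to reach, as a shift and turn from the pose commanded when the call began, along the tool's axes at that moment; what a row does not reach only later rows make up. A row lasts 1/12 s, in which the tool goes at most 41.7 mm and 7.16 degrees, less where a joint would pass 70% of its speed; a pose out of reach is approached as far as the arm can. A call with a gripper value outside its range is refused whole. OPENING is the closure, from -1 (fully open) to 1 (shut), so that 0 is half open, set as the call begins (- or left out, the last holds). The fingers move at their own pace and stop on an object; FORCE is the grip in N (left out, the last holds). Time passes only in rows, so rows that repeat a pose let the fingers close, or fill a call up. It gives the time, the measured TCP pose, the force and the opening at its end, in the units of the state.
- get_state(): the state, without advancing time (a new reading comes with each control period).
- read_camera(name): name is "side" or "top"; returns a dict with "img" (384x512x3 uint8, red, green, blue), "z_map" (384x512 float32, m along the optical axis (not along the pixel's ray), 0 where there is no reading), "fx", "fy", "cx", "cy" (pixels), "rvec" (rotation vector, rad) and "tvec" (3), from world to camera coordinates, as OpenCV has them. Camera axes: x right, y down, z forward; pixel columns grow to the right and rows downward; lengths in m; the calibration is good to about 2 mm. A picture is of the moment at which its call begins.
- hand_in(): hands the job in, once; it reports no verdict.
The state is a dict: "time": time; "joints": joint angles; "joint_velocities": joint speeds; "effort": joint torques, N m; "position": TCP position; "ee_rot": TCP orientation; "contact_force": force on the tool from outside, world axes, zero at the start; "moment": the same for the moment, N m; "width": opening from 0.0 (shut) to 1.0 (fully open).
Only numpy, scipy, OpenCV 4.12 (cv2) and the standard library are available. Lean on these libraries where they do the work, as an engineer would, in place of code of your own. Each camera call takes 0.05 s, during which the arm holds its last target.

## Task

Do the daily check of the white bench pull gauge: take the sprung handle under its overhanging head, draw it out until the drag marker that it pushes along the rail is level with the fixed steel set pointer, hold it there for two seconds, then guide it back fully home without letting it snap. Then log the check: move the loose tally counter so that its back stands square and flush against the upright steel stop, somewhere near the stop's middle, and press its button fully down while the stop backs it. Leave the drag marker level with the pointer and the counter standing against the stop with its button up, and do not disturb the nail brush or kidney dish.

Things in the scene. Friction and masses are not known exactly. Their poses are not given: they have to be found in the camera images.
- gauge: White bench pull gauge, fixed. Origin: underside, centre line; the handle is pulled towards -x of this frame. Grey base x -200 to +150 mm, y -80 to +45, 12 high; white housing x +20 to +140, y +-40, up to z 120. A graduated aluminium rail lies on the base at y -55 (x -190 to -5, top z 25).
- head_edge (a point): Middle of the lower front edge of the gauge's display head, which overhangs the handle: 90 mm to -x of the gauge origin, 205 mm up. The head reaches from here 190 mm to +x, 42 mm to each side, 40 mm up. Under it the handle can be reached only with the tool leaning 30 to 50 degrees from vertical, fingers pointing forward (gauge +x) and down.
- handle_grip (a point): Centre of the black pull handle: block 60 mm long (x), 16 wide (y), 30 high, 80 mm above the worktop; grasp it across the 16 mm. Slides along gauge x only; at home 60 mm to -x of the gauge origin, all under the head. A steel arm 34 to 40 mm behind its centre (+x), hanging down to z 31 and out to the -y side, pushes the drag marker. Axes as the gauge's.
- handle (a joint): Pull-out of the handle in m: 0 fully home, up to 0.11. A spring draws it home with 1.5 N at 0 plus 50 N/m; let go when out, it snaps back.
- drag_marker (a point): Top centre of the drag marker, a white slider with a black upright fin (12 mm long, 28 wide, top 47 mm above the worktop) on the rail. The handle's arm pushes it to gauge -x; it stays by friction (0.7 N) at the farthest point reached and does not come back. While pushed it is 28 mm to +x of the handle's centre. It may start up to 15 mm ahead of the arm.
- set_pointer: Fixed steel set pointer clamped on the right edge of the gauge's base: a thin upright blade (3 mm thick, top 47 mm above the worktop) beside the rail. Origin at worktop level under the blade; axes as the gauge's. The marker is level with it when the marker's x in this frame is 0. It stands at 50 to 100 mm of pull-out.
- stop: Upright steel stop bracket screwed to the worktop: plate 100 mm wide (y), 45 high, 5 thick; origin at worktop level, middle of its flat front face; x points through the plate, away from the counter, so the counter stands against it from -x. Its foot and ribs lie on the +x side.
- counter: The loose tally counter; origin under its centre, at worktop level; axes as counter_center.
- counter_center (a point): Centre of the loose white tally counter (about 0.25 kg, slippery feet and button), 31 mm up. 105 mm long (x, to its back), 56 wide (y), 62 high. Rear half (x +2 to +52) is a full-height block with upright sides, to be grasped across the 56 mm; the front is a 30 degree slope facing up and -x, with the button. It slides away from a press unless the stop holds it.
- counter_back (a point): Middle of the counter's flat upright back face, 52.5 mm to +x of counter_center; the counter is against the stop when this point's x in the stop's frame is 0. Axes as the counter's.
- button_top (a point): Centre of the top of the counter's grey round polished push button (32 mm diameter, 11 mm proud of the slope), at x -30, z +25 mm from counter_center when up. It is pressed along counter +x and down, 30 degrees from vertical. Axes as the counter's.
- button (a joint): How far the button is pressed in m: 0 up, 0.006 fully down (stop). Sprung: 1.5 N to start, 5 N fully down.
- nail_brush: Bystander: white nail brush lying flat, 36 x 98 x 32 mm; origin under its centre.
- kidney_dish: Bystander: steel kidney dish, 87 x 195 x 35 mm; origin under its centre.
There are look-alikes about, which are no part of the job. What is shaped like the stop but turquoise is not meant.

How it is judged:
By the outcome, as a careful person would: the job done as asked, in the order asked, and still so for the second after the job is handed in, with the robot touching nothing.
It also fails if it takes over 61 s, if anything falls off the work surface, if the arm or the gripper's body presses on something with over 40 N, if the wrist force passes 120 N, or if a joint passes its speed limit or range.

## Working session

There is one attempt and no reset: what is moved stays moved. The work goes in short steps, Python scripts to look and compute and a shell command to move; the robot and the scene stay as the last step left them, time stands still between calls to the robot, and variables do not carry over. Pictures are saved under pics/ and viewed, and the job is handed in when it is done.

```bash
mkdir -p pics; ls; cat > h.py <<'E'
import numpy as np, cv2
from scipy.spatial.transform import Rotation as R
from plant import get_state, read_camera
def cam(n):
    c=read_camera(n); c['K']=np.array([[c['fx'],0,c['cx']],[0,c['fy'],c['cy']],[0,0,1]]); c['R']=R.from_rotvec(np.ravel(c['rvec'])).as_matrix(); c['t']=np.ravel(c['tvec']); return c
def cloud(c):
    z=c['z_map']; v,u=np.indices(z.shape); p=np.stack([(u-c['cx'])/c['fx']*z,(v-c['cy'])/c['fy']*z,z],-1)
    w=(p-c['t'])@c['R']; w[z==0]=np.nan; return w
def proj(c,P):
    p=np.atleast_2d(P)@c['R'].T+c['t']; return np.c_[p[:,0]/p[:,2]*c['fx']+c['cx'],p[:,1]/p[:,2]*c['fy']+c['cy']]
def save(n,img): cv2.imwrite('pics/'+n+'.png',img[...,::-1])
E
python3 - <<'E'
from h import *
s=get_state(); print(s)
for n in ('side','top'):
    c=cam(n); np.savez(n+'0',**c); save(n+'0',c['img']); print(n,c['fx'],c['cx'],c['cy'],-c['R'].T@c['t'],c['R'][2])
E
```

```text
pics
{'time': 0.0, 'joints': array([ 1.20210866,  0.46945198, -0.0486102 ,  1.53370765,  0.02410816,
        1.14101041, -0.08231639]), 'joint_velocities': array([-1.27873150e-03,  5.16152000e-04,  4.13109159e-04,  6.39778686e-04,
       -2.97545870e-05,  9.77123073e-04,  1.14437705e-04]), 'effort': array([ 5.08370504e-04, -5.10299885e+01, -4.66036156e-02, -2.37717319e+01,
        1.06898052e-02,  7.58544949e-03,  7.71321620e-07]), 'position': array([ 0.22478598, -0.63583974,  0.23024857]), 'ee_rot': array([-3.09443303e+00, -5.30894224e-01,  6.44035820e-04]), 'contact_force': array([0.20573518, 0.80392296, 0.47444436]), 'moment': array([0.02256815, 0.02089004, 0.02913443]), 'width': 1.0013583733782823}
side 356.19715012045344 247.52483378837715 190.73700897977213 [ 0.42858127 -1.04477452  0.50919804] [ 0.12021608  0.92560164 -0.35890068]
top 410.64190347548066 261.6802403850865 198.3236555946738 [ 0.34848562 -0.13651196  1.24292425] [ 0.1549196   0.02617027 -0.98758039]
```

View pics/side0.png

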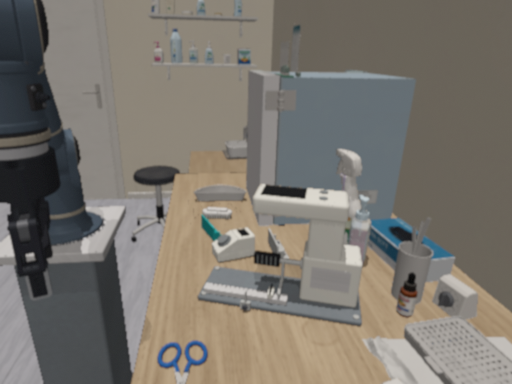

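View pics/top0.png

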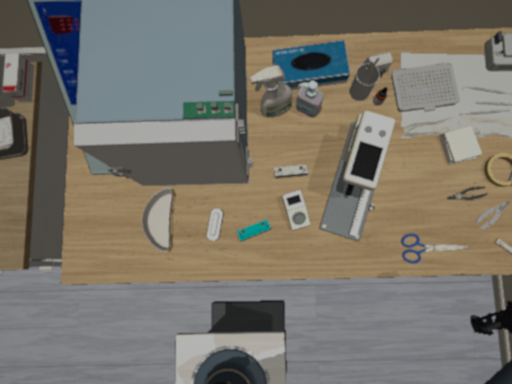

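```bash
python3 - <<'E'
from h import *
a=np.load('top0.npz');b=np.load('side0.npz')
save('t_zoom',cv2.resize(a['img'][100:250,190:410],None,fx=3.6,fy=3.6,interpolation=cv2.INTER_CUBIC))
save('s_zoom',cv2.resize(b['img'][175:325,185:375],None,fx=4,fy=4,interpolation=cv2.INTER_CUBIC)[:600])
w=cloud(a)
np.set_printoptions(precision=3,suppress=True)
for u,v in [(296,210),(291,171),(254,231),(370,160),(340,225),(215,224),(155,220),(365,125),(353,190),(450,250)]: print(u,v,w[v,u])
E
```

```text
296 210 [ 0.497 -0.204  0.058]
291 171 [ 0.625 -0.196  0.005]
254 231 [ 0.444 -0.078  0.006]
370 160 [ 0.593 -0.381  0.244]
340 225 [ 0.454 -0.335  0.015]
215 224 [0.465 0.036 0.032]
155 220 [0.485 0.223 0.005]
365 125 [ 0.684 -0.375  0.243]
353 190 [ 0.559 -0.381  0.012]
450 250 [ 0.372 -0.657  0.003]
```

View pics/t_zoom.png

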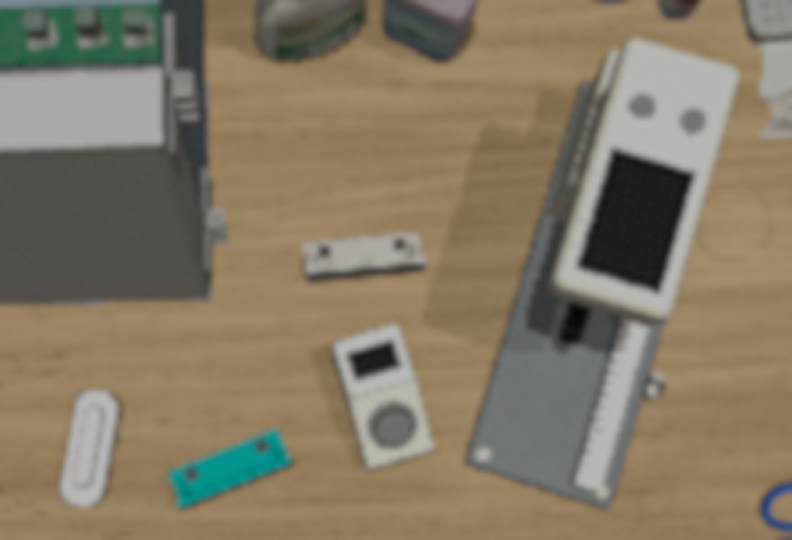

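View pics/s_zoom.png

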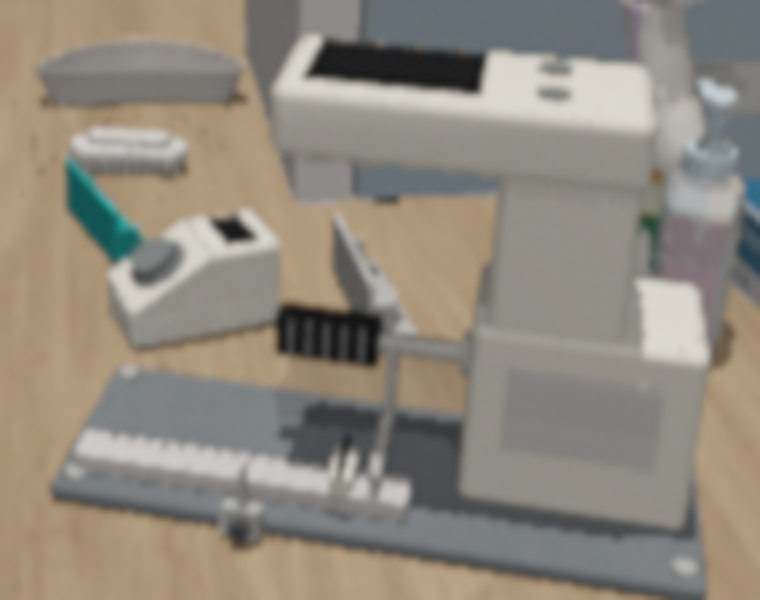

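```bash
cat > meas.py <<'E'
from h import *
np.set_printoptions(precision=4,suppress=True)
a=np.load('top0.npz');b=np.load('side0.npz')
wa,wb=cloud(a),cloud(b)
def sel(w,x,y,z): 
    return w[(w[...,0]>x[0])&(w[...,0]<x[1])&(w[...,1]>y[0])&(w[...,1]<y[1])&(w[...,2]>z[0])&(w[...,2]<z[1])]
def rect(p):
    q=(p[:,:2]*1000).astype(np.float32); (c,s,an)=cv2.minAreaRect(q); return np.array(c)/1000,np.array(s),an,np.median(p[:,2]),len(p)
for n,w in (('top',wa),('side',wb)):
    print(n)
    print('head',rect(sel(w,(.45,.85),(-.5,-.25),(.232,.26))))
    print('base',rect(sel(w,(.38,.85),(-.5,-.25),(.008,.016))))
    print('counter',rect(sel(w,(.42,.58),(-.27,-.15),(.01,.08))))
    print('countertop',rect(sel(w,(.42,.58),(-.27,-.15),(.056,.08))))
    print('stop',rect(sel(w,(.585,.68),(-.27,-.13),(.02,.07))))
    print('stoplow',rect(sel(w,(.585,.68),(-.27,-.13),(.003,.07))))
    print('handle',rect(sel(w,(.45,.65),(-.42,-.32),(.085,.11))))
    print('table',np.median(sel(w,(.4,.75),(-.15,0.1),(-.01,.01))[:,2]))
E
python3 meas.py
```

```text
top
head (array([ 0.6228, -0.3819]), array([ 84.6741, 189.0834]), 70.47840881347656, np.float64(0.2453198763287135), 2498)
base (array([ 0.6193, -0.3583]), array([229.1253, 463.0015]), 87.27430725097656, np.float64(0.01224753115972414), 1780)
counter (array([ 0.4997, -0.2036]), array([105.3338,  56.0867]), 15.098793983459473, np.float64(0.05886762486593619), 736)
countertop (array([ 0.5076, -0.2017]), array([88.7841, 55.494 ]), 15.450799942016602, np.float64(0.06176904792418687), 449)
stop (array([ 0.6171, -0.1945]), array([21.4296, 98.533 ]), 4.560225963592529, np.float64(0.0416032454635578), 122)
stoplow (array([ 0.6321, -0.2006]), array([138.4957,  94.8107]), 88.755126953125, np.float64(0.00644957640109347), 441)
handle (array([ 0.5915, -0.3585]), array([ 19.8033, 116.1595]), 85.83552551269531, np.float64(0.09441340349142614), 71)
table 0.0004084120675007796
side
head (array([ 0.624 , -0.3876]), array([ 80.0578, 187.8665]), 70.06295013427734, np.float64(0.24500669985834395), 1825)
base (array([ 0.63  , -0.3904]), array([215.82  , 442.8227]), 88.83244323730469, np.float64(0.012195429806936848), 3461)
counter (array([ 0.5008, -0.2062]), array([105.4237,  59.916 ]), 15.24627685546875, np.float64(0.04291576842970616), 1023)
countertop (array([ 0.5112, -0.2028]), array([83.665 , 58.7806]), 15.303199768066406, np.float64(0.06160701150432742), 302)
stop (array([ 0.6196, -0.1965]), array([ 23.2312, 101.9854]), 4.329510688781738, np.float64(0.0331514682491848), 150)
stoplow (array([ 0.6258, -0.1963]), array([ 35.5093, 101.9892]), 3.4222824573516846, np.float64(0.02270737490259432), 268)
handle (array([ 0.5842, -0.3819]), array([ 38.0718, 110.1414]), 68.95188903808594, np.float64(0.09204722031580305), 228)
table 0.0005495064784858646
```

```bash
cat > m2.py <<'E'
from meas import *
print('-----')
def T(o,yaw,P):
    c,s=np.cos(yaw),np.sin(yaw); P=np.atleast_2d(P); return np.c_[o[0]+c*P[:,0]-s*P[:,1],o[1]+s*P[:,0]+c*P[:,1],P[:,2]]
def inv(o,yaw,P):
    d=P-np.array([o[0],o[1],0]); c,s=np.cos(yaw),np.sin(yaw); return np.stack([c*d[...,0]+s*d[...,1],-s*d[...,0]+c*d[...,1],d[...,2]],-1)
def lineface(q):
    vx,vy,x0,y0=cv2.fitLine(q[:,:2].astype(np.float32),cv2.DIST_HUBER,0,0.001,0.001).ravel(); return np.degrees(np.arctan2(vy,vx)),x0,y0,len(q)
yaw=np.radians(-19.7); o=(0.6186,-0.383)
for n,w in (('top',wa),('side',wb)):
    g=inv(o,yaw,w)
    def s(x,y,z): 
        return g[(g[...,0]>x[0])&(g[...,0]<x[1])&(g[...,1]>y[0])&(g[...,1]<y[1])&(g[...,2]>z[0])&(g[...,2]<z[1])]
    print(n)
    print('head side y-42',lineface(s((-.08,.09),(-.055,-.03),(.212,.235))))if n=='side' else 0
    print('housing y-40',lineface(s((.03,.13),(-.055,-.03),(.03,.11))))if n=='side' else 0
    p=s((-.2,.2),(-.06,.06),(.24,.25)); print('head ext',p[:,:2].min(0),p[:,:2].max(0))
    p=s((-.25,.2),(-.1,.06),(.009,.0155)); print('base ext',p[:,:2].min(0),p[:,:2].max(0))
    p=s((-.15,-.02),(-.02,.02),(.062,.1)); print('handle ext',len(p),p.min(0),p.max(0), np.percentile(p,[5,95],axis=0))
    p=s((-.21,0),(-.08,-.035),(.03,.06)); print('marker ',len(p)); print(p[:12])
    p=s((-.21,0),(-.12,-.07),(.02,.06)); print('pointer ',len(p)); print(p[:12])
E
python3 m2.py | sed -n '/-----/,$p'
```

```text
-----
top
head ext [-0.091  -0.0387] [0.0981 0.045 ]
base ext [-0.2005 -0.0908] [0.1467 0.0493]
handle ext 80 [-0.0917 -0.0064  0.0661] [-0.06    0.0115  0.0995] [[-0.0901 -0.0044  0.0744]
 [-0.0627  0.0106  0.0975]]
marker  20
[[-0.0463 -0.042   0.0308]
 [-0.0473 -0.0485  0.0303]
 [-0.0472 -0.0508  0.0338]
 [-0.0468 -0.0625  0.0354]
 [-0.0465 -0.0649  0.0379]
 [-0.0551 -0.0538  0.0303]
 [-0.0623 -0.0617  0.0318]
 [-0.0896 -0.0452  0.0312]
 [-0.0907 -0.0763  0.0432]
 [-0.0907 -0.0782  0.0475]
 [-0.0911 -0.0793  0.0311]
 [-0.1182 -0.0629  0.0304]]
pointer  22
[[-0.0802 -0.0787  0.0205]
 [-0.0795 -0.0813  0.0215]
 [-0.0844 -0.0785  0.0265]
 [-0.0829 -0.0817  0.0239]
 [-0.0813 -0.0851  0.0207]
 [-0.087  -0.0775  0.021 ]
 [-0.0907 -0.0763  0.0432]
 [-0.0907 -0.0782  0.0475]
 [-0.0902 -0.0806  0.0494]
 [-0.0887 -0.0839  0.0467]
 [-0.0917 -0.0767  0.0297]
 [-0.0911 -0.0793  0.0311]]
side
head side y-42 (np.float32(0.14807598), np.float32(0.0067288387), np.float32(-0.03945347), 924)
housing y-40 (np.float32(0.15759437), np.float32(0.080542155), np.float32(-0.037755605), 1605)
head ext [-0.0
[... 167 characters left out ...]
[-0.0238  0.0036  0.0953]]
marker  107
[[-0.0403 -0.0412  0.0466]
 [-0.0395 -0.0468  0.0481]
 [-0.038  -0.041   0.0443]
 [-0.039  -0.0495  0.0475]
 [-0.0232 -0.0369  0.0415]
 [-0.021  -0.0373  0.0422]
 [-0.0188 -0.0374  0.0426]
 [-0.0445 -0.04    0.0372]
 [-0.0404 -0.0541  0.0479]
 [-0.0385 -0.0524  0.0471]
 [-0.0227 -0.0403  0.0413]
 [-0.0206 -0.0395  0.0412]]
pointer  50
[[-0.0892 -0.0797  0.0472]
 [-0.0874 -0.0782  0.0465]
 [-0.0884 -0.0833  0.0475]
 [-0.0871 -0.0795  0.0449]
 [-0.088  -0.0847  0.046 ]
 [-0.0866 -0.0816  0.044 ]
 [-0.0878 -0.0857  0.0443]
 [-0.0865 -0.0816  0.0415]
 [-0.0874 -0.0872  0.0429]
 [-0.0871 -0.0785  0.0366]
 [-0.088  -0.0842  0.0381]
 [-0.0867 -0.0802  0.0354]]
```

```bash
cat > rows.py <<'E'
from h import *
def st():
    s=get_state(); M=R.from_rotvec(s['ee_rot']).as_matrix(); return s,s['position'],M
def rep():
    s,p,M=st(); z=M[:,2]; np.set_printoptions(precision=3,suppress=True)
    print('t %.2f p'%s['time'],p,'q',s['joints'],'w %.3f'%s['width'],'F',s['contact_force'])
    print('lean %.1f dir %.1f  x'%(np.degrees(np.arccos(-z[2])),np.degrees(np.arctan2(z[1],z[0]))),M[:,0],'y',M[:,1],'z',z)
def go(target):
    s,p,M=st(); d=M.T@(np.array(target)-p); print('shift',d.round(4),'norm %.3f'%np.linalg.norm(d)); return d
E
python3 - <<'E'
from rows import *
rep(); go((.40,-.142,.25))
E
```

```text
t 0.10 p [ 0.225 -0.636  0.23 ] q [ 1.202  0.469 -0.049  1.534  0.024  1.141 -0.082] w 1.000 F [ 0.182  0.339 -0.325]
lean 0.1 dir 111.9  x [ 0.943  0.333 -0.   ] y [ 0.333 -0.943 -0.002] z [-0.001  0.002 -1.   ]
shift [ 0.33  -0.407 -0.019] norm 0.524
```

```bash
python3 -m pendant '[[0.025,-0.031,-0.004,0.12],[0.05,-0.062,-0.008,0.24],[0.075,-0.093,-0.012,0.36],[0.1,-0.124,-0.016,0.48],[0.125,-0.155,-0.02,0.6]]' 0
python3 - <<'E'
from rows import *
rep(); go((.40,-.142,.25))
E
```

```text
time: 0.52
position: [0.2913, -0.4465, 0.2509]
ee_rot: [-3.113, 0.417, 0.001]
contact_force: [0.5, -0.3, 0.8]
width: 0.503
t 0.52 p [ 0.291 -0.446  0.251] q [ 0.918  0.22  -0.005  1.845  0.001  1.077 -0.925] w 0.503 F [ 0.517 -0.257  0.807]
lean 0.1 dir 119.5  x [ 0.965 -0.263 -0.001] y [-0.263 -0.965 -0.001] z [-0.     0.001 -1.   ]
shift [ 0.025 -0.322  0.001] norm 0.323
```

```bash
python3 -m pendant '[[0.002,-0.04,0,0.03],[0.004,-0.08,0,0.075],[0.008,-0.12,0,0.075],[0.012,-0.16,0,0.075],[0.015,-0.2,0,0.075]]'
python3 -m pendant '[[0,-0.03,0,0],[0,-0.06,0,0],[0,-0.09,0,0],[0,-0.12,0,0],[-0.02,-0.125,0,0]]'
python3 - <<'E'
from rows import *
rep(); go((.40,-.142,.25))
E
```

```text
time: 0.93
position: [0.3573, -0.2571, 0.2512]
ee_rot: [3.097, -0.524, -0.0]
contact_force: [0.7, 0.1, -0.7]
width: 0.5
time: 1.35
position: [0.383, -0.1303, 0.2516]
ee_rot: [-3.097, 0.512, -0.005]
contact_force: [0.7, 0.0, 0.7]
width: 0.495
t 1.35 p [ 0.383 -0.13   0.252] q [ 0.517  0.01  -0.291  2.087  0.001  1.042 -1.673] w 0.495 F [0.688 0.011 0.695]
lean 0.2 dir 27.1  x [ 0.947 -0.322  0.002] y [-0.322 -0.947 -0.003] z [ 0.003  0.002 -1.   ]
shift [0.02  0.006 0.002] norm 0.021
```

```bash
python3 -m pendant '[[0.01,0,-0.04,0],[0.02,0,-0.08,0],[0.03,0,-0.12,0],[0.04,0,-0.16,0],[0.05,0,-0.2,0]]'
python3 -m pendant '[[0,0,-0.04,0],[0,0,-0.08,0],[0,0,-0.12,0],[0,0,-0.16,0],[0,0,-0.2,0]]'
python3 - <<'E'
from rows import *
rep()
E
python3 -m pendant '[[0,0,-0.04,0],[0,0,-0.08,0],[0,0,-0.12,0],[0,0,-0.16,0],[0,0,-0.2,0]]'
python3 - <<'E'
from rows import *
rep()
E
```

```text
time: 1.77
position: [0.4263, -0.1509, 0.4531]
ee_rot: [3.097, -0.524, -0.0]
contact_force: [1.3, -0.4, -0.2]
width: 0.5
time: 2.18
position: [0.4259, -0.1508, 0.6531]
ee_rot: [3.097, -0.524, -0.0]
contact_force: [1.3, 0.8, 0.4]
width: 0.5
t 2.18 p [ 0.426 -0.151  0.653] q [ 0.497  0.038 -0.265  1.166  0.011  1.939 -1.67 ] w 0.500 F [1.287 0.807 0.385]
lean 0.0 dir -117.9  x [ 0.944 -0.329 -0.   ] y [-0.329 -0.944  0.   ] z [-0. -0. -1.]
time: 2.6
position: [0.4278, -0.1515, 0.6921]
ee_rot: [3.092, -0.524, 0.065]
contact_force: [0.8, 0.7, -0.5]
width: 0.497
t 2.60 p [ 0.428 -0.152  0.692] q [-0.259  0.016  0.528  1.1   -0.009  1.986 -1.642] w 0.497 F [ 0.844  0.659 -0.495]
lean 2.4 dir -15.6  x [ 0.943 -0.329  0.042] y [-0.329 -0.944 -0.003] z [ 0.04  -0.011 -0.999]
```

```bash
python3 -m pendant '[[0,0,-0.04,0],[0,0,-0.08,0],[0,0,-0.12,0],[0,0,-0.16,0],[0,0,-0.2,0]]'
python3 - <<'E'
from rows import *
rep()
E
```

```text
time: 3.02
position: [0.4253, -0.1507, 0.7143]
ee_rot: [3.086, -0.522, 0.145]
contact_force: [0.1, -0.8, 0.2]
width: 0.499
t 3.02 p [ 0.425 -0.151  0.714] q [-0.147  0.006  0.402  1.057 -0.002  1.986 -1.651] w 0.499 F [ 0.124 -0.827  0.218]
lean 5.3 dir -15.0  x [ 0.94  -0.328  0.093] y [-0.328 -0.944 -0.007] z [ 0.09  -0.024 -0.996]
```

```bash
python3 -m pendant '[[0,0,-0.3,0],[0,0,-0.3,0],[0,0,-0.3,0],[0,0,-0.3,0],[0,0,-0.3,0]]'
python3 - <<'E'
from rows import *
rep()
E
python3 -m pendant '[[-0.1,0,-0.3,0],[-0.1,0,-0.3,0],[-0.1,0,-0.3,0],[-0.1,0,-0.3,0],[-0.1,0,-0.3,0]]'
python3 - <<'E'
from rows import *
rep()
E
```

```text
time: 3.43
position: [0.4142, -0.1483, 0.7359]
ee_rot: [3.077, -0.522, 0.222]
contact_force: [-0.2, -0.4, -0.5]
width: 0.496
t 3.43 p [ 0.414 -0.148  0.736] q [ 0.274 -0.002 -0.027  1.015  0.002  1.986 -1.659] w 0.496 F [-0.169 -0.427 -0.485]
lean 8.2 dir -14.9  x [ 0.934 -0.327  0.142] y [-0.329 -0.944 -0.011] z [ 0.137 -0.036 -0.99 ]
time: 3.85
position: [0.3747, -0.1394, 0.7536]
ee_rot: [3.067, -0.521, 0.285]
contact_force: [-1.3, -0.8, 0.5]
width: 0.499
t 3.85 p [ 0.375 -0.139  0.754] q [ 1.026 -0.058 -0.677  1.017 -0.056  1.986 -1.587] w 0.499 F [-1.265 -0.788  0.495]
lean 10.5 dir -15.3  x [ 0.928 -0.326  0.182] y [-0.329 -0.944 -0.013] z [ 0.176 -0.048 -0.983]
```

```bash
python3 -m pendant '[[0.3,0,-0.3,0],[0.3,0,-0.3,0],[0.3,0,-0.3,0],[0.3,0,-0.3,0],[0.3,0,-0.3,0]]'
python3 - <<'E'
from rows import *
rep()
E
python3 -m pendant '[[0.08,0,-0.3,0],[0.08,0,-0.3,0],[0.08,0,-0.3,0],[0.08,0,-0.3,0],[0.08,0,-0.3,0]]'
python3 - <<'E'
from rows import *
rep()
E
```

```text
time: 4.27
position: [0.4192, -0.1629, 0.7708]
ee_rot: [3.06, -0.524, 0.344]
contact_force: [0.3, -0.6, 0.3]
width: 0.5
t 4.27 p [ 0.419 -0.163  0.771] q [ 0.355  0.013 -0.076  0.921 -0.005  1.986 -1.633] w 0.500 F [ 0.28  -0.563  0.293]
lean 12.7 dir -14.4  x [ 0.919 -0.327  0.219] y [-0.331 -0.944 -0.019] z [ 0.213 -0.055 -0.976]
time: 4.68
position: [0.4274, -0.1665, 0.7935]
ee_rot: [3.045, -0.517, 0.422]
contact_force: [-0.8, -0.1, 0.3]
width: 0.499
t 4.68 p [ 0.427 -0.167  0.793] q [-0.081  0.009  0.378  0.875 -0.015  1.986 -1.619] w 0.499 F [-0.814 -0.071  0.314]
lean 15.6 dir -14.7  x [ 0.908 -0.321  0.268] y [-0.327 -0.945 -0.022] z [ 0.261 -0.068 -0.963]
```

```bash
for i in 1; do python3 -m pendant '[[0.03,0.02,-0.3,0],[0.03,0.02,-0.3,0],[0.03,0.02,-0.3,0],[0.03,0.02,-0.3,0],[0.03,0.02,-0.3,0]]'; done
python3 -m pendant '[[0.03,0.02,-0.3,0],[0.03,0.02,-0.3,0],[0.03,0.02,-0.3,0],[0.03,0.02,-0.3,0],[0.03,0.02,-0.3,0]]'
python3 -m pendant '[[0.03,0.02,-0.3,0],[0.03,0.02,-0.3,0],[0.03,0.02,-0.3,0],[0.03,0.02,-0.3,0],[0.03,0.02,-0.3,0]]'
python3 -m pendant '[[0.03,0.02,-0.3,0],[0.03,0.02,-0.3,0],[0.03,0.02,-0.3,0],[0.03,0.02,-0.3,0],[0.03,0.02,-0.3,0]]'
python3 - <<'E'
from rows import *
rep()
E
```

```text
time: 5.1
position: [0.3996, -0.1702, 0.8158]
ee_rot: [3.027, -0.515, 0.498]
contact_force: [-0.3, -0.9, 0.3]
width: 0.499
time: 5.52
position: [0.3694, -0.1718, 0.8372]
ee_rot: [3.003, -0.515, 0.571]
contact_force: [-0.8, -0.9, -0.1]
width: 0.501
time: 5.93
position: [0.34, -0.1711, 0.8568]
ee_rot: [2.978, -0.51, 0.644]
contact_force: [0.0, -0.9, -0.8]
width: 0.502
time: 6.35
position: [0.3095, -0.1694, 0.8745]
ee_rot: [2.951, -0.506, 0.713]
contact_force: [0.7, 0.3, 0.2]
width: 0.5
t 6.35 p [ 0.31  -0.169  0.875] q [ 0.575 -0.142 -0.091  0.829 -0.1    1.986 -1.492] w 0.500 F [0.658 0.34  0.189]
lean 27.0 dir -17.6  x [ 0.839 -0.3    0.454] y [-0.33  -0.944 -0.015] z [ 0.433 -0.138 -0.891]
```

```bash
python3 -m pendant '[[0.12,0.01,-0.3,0],[0.12,0.01,-0.3,0],[0.12,0.01,-0.3,0],[0.12,0.01,-0.3,0],[0.12,0.01,-0.3,0]]'
python3 -m pendant '[[0.12,0.01,-0.3,0],[0.12,0.01,-0.3,0],[0.12,0.01,-0.3,0],[0.12,0.01,-0.3,0],[0.12,0.01,-0.3,0]]'
python3 -m pendant '[[0.12,0.01,-0.3,0],[0.12,0.01,-0.3,0],[0.12,0.01,-0.3,0],[0.12,0.01,-0.3,0],[0.12,0.01,-0.3,0]]'
python3 - <<'E'
from rows import *
rep()
E
```

```text
time: 6.77
position: [0.3167, -0.1741, 0.8974]
ee_rot: [2.922, -0.504, 0.781]
contact_force: [-0.3, 0.2, 0.3]
width: 0.501
time: 7.18
position: [0.3132, -0.174, 0.9194]
ee_rot: [2.89, -0.5, 0.85]
contact_force: [-0.1, -0.3, -1.0]
width: 0.504
time: 7.6
position: [0.3029, -0.1707, 0.9397]
ee_rot: [2.858, -0.496, 0.917]
contact_force: [0.3, 0.6, 0.1]
width: 0.502
t 7.60 p [ 0.303 -0.171  0.94 ] q [ 0.603 -0.118 -0.092  0.657 -0.12   1.986 -1.491] w 0.502 F [0.316 0.601 0.127]
lean 35.5 dir -19.3  x [ 0.766 -0.276  0.581] y [-0.336 -0.942 -0.005] z [ 0.549 -0.192 -0.814]
```

```bash
cat > gz.py <<'E'
from rows import *
O=np.array([.6194,-.3806,0]); YAW=np.radians(-19.55)
G=R.from_euler('z',YAW).as_matrix()
def gw(x,y,z): return O+G@np.array([x,y,z])
def tcp_g():
    s,p,M=st(); return G.T@(p-O)
E
python3 - <<'E'
from gz import *
rep(); s,p,M=st(); t=gw(-.066,.0,.070); print(t, t-.2*M[:,2]); go(t-.2*M[:,2])
E
```

```text
t 7.60 p [ 0.303 -0.171  0.94 ] q [ 0.603 -0.118 -0.092  0.657 -0.12   1.986 -1.491] w 0.502 F [0.316 0.601 0.127]
lean 35.5 dir -19.3  x [ 0.766 -0.276  0.581] y [-0.336 -0.942 -0.005] z [ 0.549 -0.192 -0.814]
[ 0.557 -0.359  0.07 ] [ 0.447 -0.32   0.233]
shift [-0.259  0.095  0.683] norm 0.737
```

```bash
python3 -m pendant '[[-0.0144,0.0053,0.0379,0],[-0.0288,0.0106,0.0758,0],[-0.0432,0.0158,0.1138,0],[-0.0576,0.0211,0.1517,0],[-0.072,0.0264,0.1896,0]]'
python3 -m pendant '[[-0.0144,0.0053,0.0379,0],[-0.0288,0.0106,0.0758,0],[-0.0432,0.0158,0.1138,0],[-0.0576,0.0211,0.1517,0],[-0.072,0.0264,0.1896,0]]'
python3 - <<'E'
from gz import *
rep(); s,p,M=st(); t=gw(-.066,.0,.070); go(t-.2*M[:,2])
E
```

```text
time: 8.02
position: [0.343, -0.2123, 0.7405]
ee_rot: [2.858, -0.497, 0.916]
contact_force: [0.7, -0.3, 1.1]
width: 0.502
time: 8.43
position: [0.3814, -0.2531, 0.5499]
ee_rot: [2.857, -0.499, 0.915]
contact_force: [0.3, -0.3, 0.2]
width: 0.501
t 8.43 p [ 0.381 -0.253  0.55 ] q [ 0.869 -0.321 -0.177  1.813 -0.29   1.068 -1.168] w 0.501 F [ 0.317 -0.286  0.221]
lean 35.5 dir -19.4  x [ 0.765 -0.278  0.581] y [-0.338 -0.941 -0.004] z [ 0.548 -0.193 -0.814]
shift [-0.115  0.042  0.307] norm 0.331
```

```bash
python3 -m pendant '[[0.0276,0.0163,0.0196,0],[0.0552,0.0326,0.0392,0],[0.069,0.0407,0.049,0],[0.0458,0.0409,0.0816,0],[0.0226,0.0411,0.1142,0]]'
python3 - <<'E'
from gz import *
rep(); s,p,M=st(); t=gw(-.066,.0,.070); go(t-.2*M[:,2]);go(t-.15*M[:,2])
E
```

```text
time: 8.85
position: [0.4495, -0.3204, 0.4724]
ee_rot: [2.856, -0.496, 0.92]
contact_force: [0.3, -0.3, -1.6]
width: 0.504
t 8.85 p [ 0.449 -0.32   0.472] q [ 0.861 -0.137 -0.19   1.847 -0.287  0.851 -1.124] w 0.504 F [ 0.253 -0.341 -1.597]
lean 35.7 dir -19.3  x [ 0.764 -0.275  0.583] y [-0.336 -0.942 -0.004] z [ 0.55  -0.193 -0.812]
shift [-0.142  0.001  0.194] norm 0.240
shift [-0.142  0.001  0.243] norm 0.282
```

```bash
python3 -m pendant '[[-0.0236,0,0.0323,0],[-0.0472,0,0.0646,0],[-0.0708,0,0.0969,0],[-0.0944,0,0.1292,0],[-0.118,0.001,0.1615,0]]'
python3 -m pendant '[[-0.024,0,0.033,0],[-0.024,0,0.065,0],[-0.024,0,0.083,0],[-0.024,0,0.083,0],[-0.024,0,0.083,0]]'
python3 - <<'E'
from gz import *
rep(); s,p,M=st(); t=gw(-.066,.0,.070); go(t);print(tcp_g())
c=cam('side'); save('s1',cv2.resize(c['img'][130:330,170:430],None,fx=3,fy=3))
c=cam('top'); save('t1',cv2.resize(c['img'][100:250,260:420],None,fx=4,fy=4))
E
```

```text
time: 9.27
position: [0.4455, -0.3179, 0.2705]
ee_rot: [2.858, -0.496, 0.916]
contact_force: [0.5, -0.7, -0.2]
width: 0.501
time: 9.68
position: [0.473, -0.3271, 0.1887]
ee_rot: [2.861, -0.497, 0.911]
contact_force: [0.2, 0.7, 0.2]
width: 0.503
t 9.68 p [ 0.473 -0.327  0.189] q [ 0.623  0.167 -0.006  2.238 -0.86   0.214 -0.498] w 0.503 F [0.23  0.741 0.185]
lean 35.3 dir -19.1  x [ 0.768 -0.277  0.578] y [-0.335 -0.942 -0.006] z [ 0.546 -0.189 -0.816]
shift [0.005 0.002 0.149] norm 0.149
[-0.156  0.001  0.189]
```

View pics/s1.png

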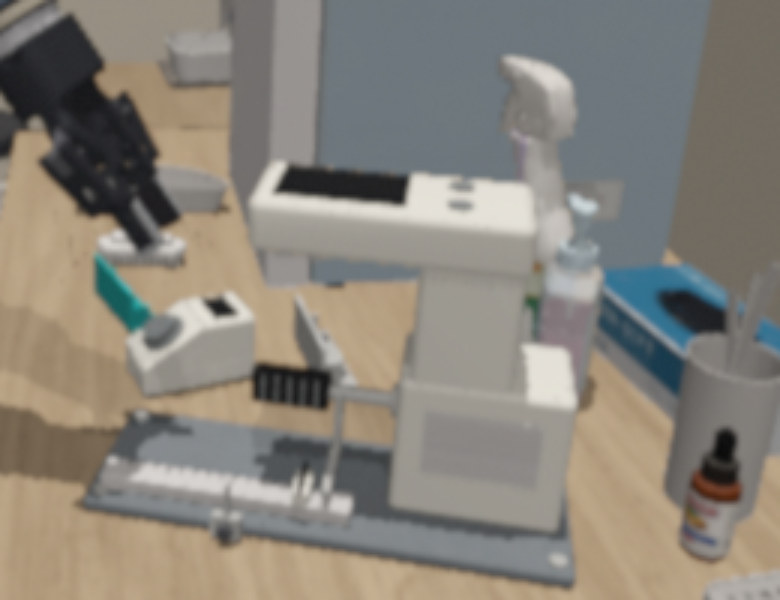

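View pics/t1.png

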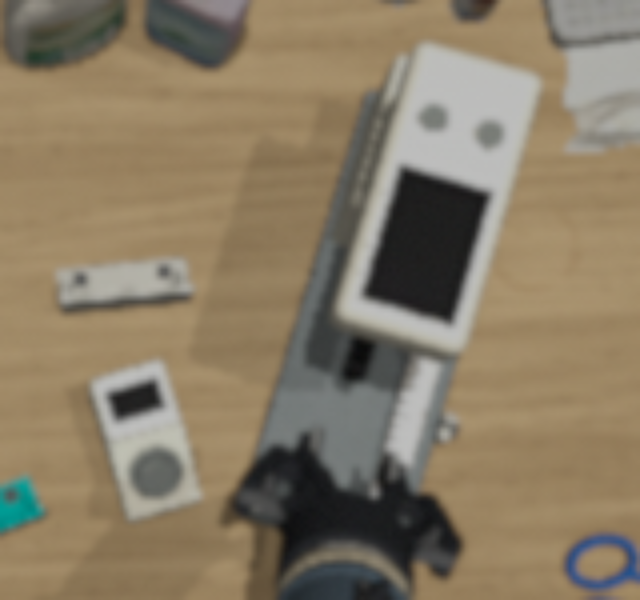

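```bash
python3 -m pendant '[[0.001,0,0.03,0],[0.002,0,0.06,0],[0.003,0,0.085,0],[0.004,0.001,0.1,0],[0.004,0.001,0.1,0]]'
python3 - <<'E'
from gz import *
rep(); s,p,M=st(); t=gw(-.066,.0,.070); go(t);print(tcp_g())
c=cam('side'); save('s2',cv2.resize(c['img'][180:310,170:330],None,fx=4.5,fy=4.5))
c=cam('top'); save('t2',cv2.resize(c['img'][150:250,300:400],None,fx=6,fy=6))
E
```

```text
time: 10.2
position: [0.5368, -0.3582, 0.1349]
ee_rot: [2.895, -0.495, 0.867]
contact_force: [0.4, -0.8, -0.1]
width: 0.5
t 10.20 p [ 0.537 -0.358  0.135] q [ 0.54   0.358  0.07   2.115 -1.04   0.211 -0.333] w 0.500 F [ 0.447 -0.834 -0.149]
lean 33.2 dir -17.6  x [ 0.788 -0.283  0.547] y [-0.327 -0.945 -0.017] z [ 0.522 -0.166 -0.837]
shift [-0.019 -0.005  0.065] norm 0.068
[-0.085 -0.007  0.135]
```

View pics/s2.png

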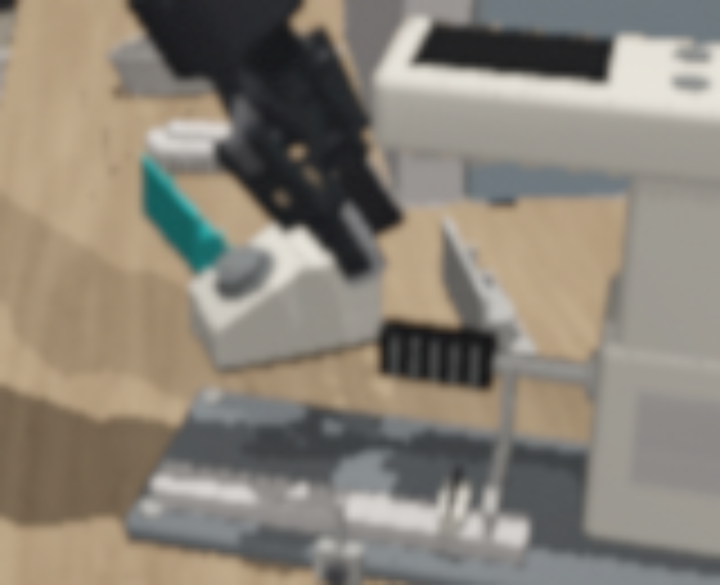

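View pics/t2.png

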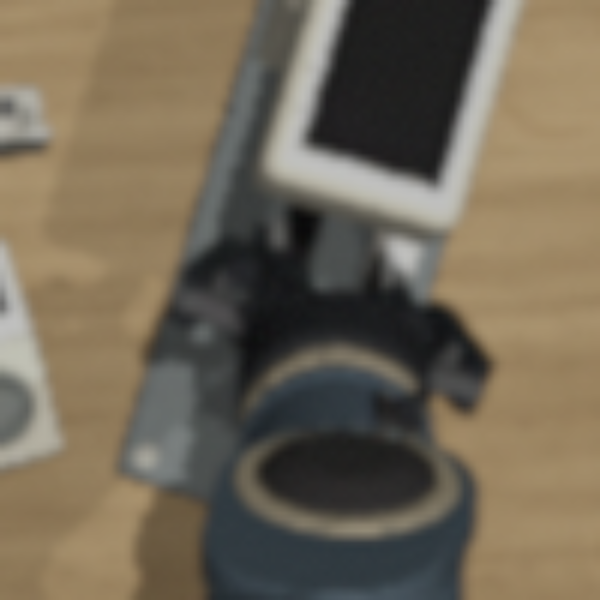

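```bash
cat > kin.py <<'E'
from h import *
from scipy.optimize import least_squares
D=[([1.202,.469,-.049,1.534,.024,1.141,-.082],[.225,-.636,.230],[-3.094,-.531,.0006]),
([.918,.22,-.005,1.845,.001,1.077,-.925],[.291,-.446,.251],[-3.113,.417,.001]),
([.497,.038,-.265,1.166,.011,1.939,-1.67],[.426,-.151,.653],[3.097,-.524,0]),
([1.026,-.058,-.677,1.017,-.056,1.986,-1.587],[.375,-.139,.754],[3.067,-.521,.285]),
([.575,-.142,-.091,.829,-.1,1.986,-1.492],[.31,-.169,.875],[2.951,-.506,.713]),
([.869,-.321,-.177,1.813,-.29,1.068,-1.168],[.381,-.253,.55],[2.857,-.499,.915]),
([.623,.167,-.006,2.238,-.86,.214,-.498],[.473,-.327,.189],[2.861,-.497,.911]),
([.54,.358,.07,2.115,-1.04,.211,-.333],[.537,-.358,.135],[2.895,-.495,.867])]
def fk(q,L,sg):
    H,L1,L2,L3,a,b=L; z=lambda t:R.from_euler('z',t); y=lambda t:R.from_euler('y',t)
    M=z(sg[0]*q[0]); p=np.array([0,0,H]); M=M*y(q[1])*z(sg[1]*q[2]); p=p+M.apply([a,0,L1]); M=M*y(q[3]); p=p+M.apply([b,0,L2]); M=M*z(sg[2]*q[4])*y(q[5]); p=p+M.apply([0,0,L3]); return p,M*z(sg[3]*q[6])
import itertools
def best():
    out=[]
    for sg in itertools.product([1,-1],repeat=4):
        def f(L):
            return np.concatenate([np.r_[fk(q,L,sg)[0]-p, .05*(fk(q,L,sg)[1].as_matrix()[:,2]-R.from_rotvec(r).as_matrix()[:,2])] for q,p,r in D])
        s=least_squares(f,[.3,.55,.47,.35,0,0]); out.append((s.cost,sg,s.x))
    out.sort(key=lambda a:a[0]); return out
if __name__=='__main__':
    o=best(); np.set_printoptions(precision=4,suppress=True)
    for c,s,x in o[:4]: print(c,s,x)
    c,sg,L=o[0]
    for q,p,r in D:
        P,M=fk(q,L,sg); print(P-p, (R.from_rotvec(r).inv()*M).as_rotvec())
E
python3 kin.py
```

```text
0.006038510928693258 (-1, -1, -1, 1) [ 0.2165  0.4967  0.4517  0.2419  0.0308 -0.0244]
0.006038510928693258 (-1, -1, -1, -1) [ 0.2165  0.4967  0.4517  0.2419  0.0308 -0.0244]
0.011234484933022029 (-1, -1, 1, 1) [ 0.1738  0.4759  0.438   0.1828  0.0604 -0.0357]
0.011234484933022029 (-1, -1, 1, -1) [ 0.1738  0.4759  0.438   0.1828  0.0604 -0.0357]
[0.0391 0.0183 0.0069] [-0.0006 -0.0004 -1.7354]
[0.0435 0.0125 0.0088] [0.0007 0.0005 2.8629]
[0.0217 0.0381 0.0021] [ 0.0001 -0.0003  1.3725]
[ 0.0226  0.0278 -0.0034] [0.0001 0.0001 1.5372]
[ 0.002   0.039  -0.0134] [-0.0004  0.0007  1.7295]
[0.0179 0.0207 0.0081] [-0.      0.0002  2.3767]
[ 0.0131  0.0299 -0.0037] [ 0.0012  0.0011 -2.567 ]
[ 0.0035  0.0344 -0.0055] [-0.0001 -0.0001 -2.2371]
```

```bash
cat > kin2.py <<'E'
from kin import D,R,np,least_squares
z=lambda t:R.from_euler('z',t); y=lambda t:R.from_euler('y',t)
def fk(q,L):
    H,L1,L2,L3,a,b,sx,sy,ey,wy,tx=L
    M=z(-q[0]); p=np.array([0,0,H])+M.apply([sx,sy,0]); M=M*y(q[1])*z(-q[2]); p=p+M.apply([a,ey,L1]); M=M*y(q[3])*z(0); p=p+M.apply([b,wy,L2]); M=M*z(-q[4])*y(q[5]); p=p+M.apply([tx,0,L3]); return p,M*z(-q[6])
def fit():
    f=lambda L:np.concatenate([fk(q,L)[0]-p for q,p,r in D])
    return least_squares(lambda L:np.r_[f(L),1e-3*(L-np.r_[.3,.5,.45,.3,[0]*7])],[.3,.5,.45,.3]+[0]*7).x
if __name__=='__main__':
    L=fit(); np.set_printoptions(precision=4,suppress=True); print(L)
    for q,p,r in D:
        P,M=fk(q,L); print(P-p,(M.inv()*R.from_rotvec(r)).as_rotvec())
E
python3 kin2.py
```

```text
[ 0.2372  0.5564  0.4669  0.3069 -0.0001  0.0009 -0.0003 -0.0258 -0.0082
 -0.0082  0.0002]
[0.0001 0.0002 0.0002] [0.0006 0.0003 1.5714]
[ 0.0001 -0.0004  0.    ] [ 0.0006 -0.0002  1.5703]
[-0.0002  0.0005  0.0003] [-0.0003 -0.0001  1.5707]
[ 0.0003  0.0001 -0.0002] [ 0.0001 -0.0001  1.572 ]
[-0.0003 -0.0008 -0.    ] [0.0007 0.0004 1.5697]
[ 0.0002  0.0002 -0.0003] [0.0001 0.0001 1.5705]
[ 0.0001  0.0004 -0.0003] [-0.0013 -0.0003  1.571 ]
[-0.0001 -0.0004  0.0004] [0.0001 0.     1.5711]
```

```bash
cat > ik.py <<'E'
from kin2 import fk,fit,z,y
from h import *
from scipy.optimize import least_squares
L=fit(); LO=np.array([-2.59,-.33,-1.39,.1,-1.04,.21,-2.66]);HI=np.array([2.59,1.99,1.29,2.45,4.18,1.99,2.66])
OFF=z(np.pi/2)
def FK(q): p,M=fk(q,L); return p,M*OFF
def tool(lean,yaw,turn=0): # lean deg in world yaw; tool x = forward-up
    return R.from_euler('z',yaw)*R.from_euler('y',np.pi-lean)*R.from_euler('z',np.pi+turn)
def IK(p,M,q0,m=0.01):
    f=lambda q:np.r_[(FK(q)[0]-p)*10,(M.inv()*FK(q)[1]).as_rotvec()]
    s=least_squares(f,np.clip(q0,LO+m+1e-3,HI-m-1e-3),bounds=(LO+m,HI-m)); return s.x,np.abs(s.fun).max()
def search(p,M,q0,n=25,m=.01,seed=0):
    rng=np.random.default_rng(seed); out=[]
    for i in range(n):
        q=q0 if i==0 else rng.uniform(LO,HI)
        x,e=IK(p,M,q,m)
        if e<2e-3: out.append(x)
    return out
E
python3 - <<'E'
from ik import *; from gz import *
q0=get_state()['joints']; np.set_printoptions(precision=2,suppress=True)
print(tool(np.radians(35),YAW).as_matrix())
for lean in (30,33,36,40,45,50):
  for gx in (-.066,-.122):
    r=search(gw(gx,0,.07),tool(np.radians(lean),YAW),q0,12)
    r.sort(key=lambda q:np.abs(q-q0).max())
    print(lean,gx,len(r),r[0] if r else None, [round(float(q[4]),1) for q in r])
E
```

```text
[[ 0.77 -0.33  0.54]
 [-0.27 -0.94 -0.19]
 [ 0.57  0.   -0.82]]
30 -0.066 3 [ 1.06  0.58 -0.65  2.05  1.23  0.23 -2.48] [1.2, 1.2, 1.5]
30 -0.122 1 [ 1.55  0.96 -1.38  2.15  1.62  0.79 -2.65] [1.6]
33 -0.066 0 None []
33 -0.122 0 None []
36 -0.066 3 [0.47 0.49 0.13 2.15 4.14 0.22 0.74] [4.1, 4.2, 4.2]
36 -0.122 2 [ 0.61  0.44 -0.02  2.26  3.84  0.22  1.09] [3.8, 4.2]
40 -0.066 3 [ 1.09  0.59 -0.64  2.16  2.53  0.24  2.53] [2.5, 2.6, 2.7]
40 -0.122 4 [ 1.1   0.52 -0.59  2.28  2.86  0.27  2.2 ] [2.9, 3.2, 3.3, 4.1]
45 -0.066 3 [ 1.27  0.7  -0.87  2.2   2.54  0.42  2.63] [2.5, 2.9, 4.1]
45 -0.122 2 [ 1.08  0.54 -0.55  2.32  3.09  0.41  1.98] [3.1, 3.6]
50 -0.066 3 [ 0.94  0.59 -0.41  2.26  3.22  0.5   1.83] [3.2, 3.4, 3.9]
50 -0.122 3 [ 0.8   0.52 -0.19  2.38  3.42  0.61  1.61] [3.4, 3.7, 3.8]
```

```bash
cat > sim.py <<'E'
from ik import *
def step(q,p,M):
    # local DLS-like: minimise pose error + small joint change
    f=lambda x:np.r_[(FK(x)[0]-p)*10,(M.inv()*FK(x)[1]).as_rotvec(),0.01*(x-q)]
    s=least_squares(f,np.clip(q,LO+1e-4,HI-1e-4),bounds=(LO,HI)); return s.x,np.abs(s.fun[:6]).max()
def path(q,wps,M,n=8,verbose=True):
    p=FK(q)[0]
    for w in wps:
        w=np.array(w); p0=p
        for i in range(1,n+1):
            q,e=step(q,p0+(w-p0)*i/n,M)
        p=w
        if verbose: print(w,'err %.3f'%e,q)
    return q
E
cat > t.py <<'E'
from sim import *; from gz import *
np.set_printoptions(precision=2,suppress=True)
s,p,M=st(); q=s['joints']
for lean in (33,37,41):
  MM=tool(np.radians(lean),YAW)
  for left in ((.5,0.0),(.55,.1),(.45,.1),(.6,-.1)):
    print('lean',lean,left)
    path(q,[(.44,-.3,.25),(left[0],left[1],.35),(left[0],left[1],.25),(left[0],left[1],.15),(.45,-.2,.2),gw(-.16,0,.2),gw(-.066,0,.07)],MM)
E
python3 t.py
```

```text
lean 33 (0.5, 0.0)
[ 0.44 -0.3   0.25] err 0.000 [ 0.24 -0.01  0.36  2.24 -0.38  0.38 -1.  ]
[0.5  0.   0.35] err 0.000 [ 0.2  -0.14 -0.41  2.1   0.37  0.71 -2.37]
[0.5  0.   0.25] err 0.004 [ 0.53 -0.01 -0.78  2.24  0.64  0.51 -2.66]
[0.5  0.   0.15] err 0.038 [-1.15  0.2   1.    2.4   0.58  0.21 -2.66]
[ 0.45 -0.2   0.2 ] err 0.000 [-0.97 -0.2   1.23  2.41  0.8   0.29 -2.32]
[ 0.47 -0.33  0.2 ] err 0.000 [-0.2   0.19  0.93  2.24 -1.02  0.4  -0.35]
[ 0.56 -0.36  0.07] err 0.079 [ 0.49  0.49  0.1   2.06 -1.04  0.21 -0.35]
lean 33 (0.55, 0.1)
[ 0.44 -0.3   0.25] err 0.000 [ 0.24 -0.01  0.36  2.24 -0.38  0.38 -1.  ]
[0.55 0.1  0.35] err 0.015 [-0.09  0.   -0.37  1.97  0.54  0.82 -2.66]
[0.55 0.1  0.25] err 0.000 [-1.59  0.16  1.25  2.17  0.45  0.51 -2.64]
[0.55 0.1  0.15] err 0.000 [-1.28  0.37  0.99  2.27  0.29  0.22 -2.58]
[ 0.45 -0.2   0.2 ] err 0.000 [-1.01 -0.23  1.25  2.41  0.88  0.32 -2.4 ]
[ 0.47 -0.33  0.2 ] err 0.000 [-0.2   0.19  0.93  2.24 -1.02  0.4  -0.35]
[ 0.56 -0.36  0.07] err 0.079 [ 0.49  0.49  0.1   2.06 -1.04  0.21 -0.35]
lean 33 (0.45, 0.1)
[ 0.44 -0.3   0.25] err
[... 4571 characters left out ...]
3  0.21 -2.66]
[ 0.47 -0.33  0.2 ] err 0.000 [ 1.75  0.42 -1.31  2.25  1.39  0.23 -2.59]
[ 0.56 -0.36  0.07] err 0.056 [ 1.54  1.07 -1.39  2.1   1.82  0.74 -2.66]
lean 41 (0.6, -0.1)
[ 0.44 -0.3   0.25] err 0.000 [ 0.69 -0.01 -0.07  2.31 -0.91  0.24 -0.45]
[ 0.6  -0.1   0.35] err 0.000 [ 0.62  0.02 -0.64  2.02  0.55  0.48 -2.34]
[ 0.6  -0.1   0.25] err 0.001 [-0.48  0.1   0.5   2.21  0.82  0.24 -2.66]
[ 0.6  -0.1   0.15] err 0.145 [-0.18  0.28  0.2   2.19  0.8   0.21 -2.66]
[ 0.45 -0.2   0.2 ] err 0.070 [ 1.65  0.15 -1.39  2.37  1.13  0.21 -2.66]
[ 0.47 -0.33  0.2 ] err 0.000 [ 1.75  0.42 -1.31  2.25  1.39  0.23 -2.59]
[ 0.56 -0.36  0.07] err 0.056 [ 1.54  1.07 -1.39  2.1   1.82  0.74 -2.66]
```

```bash
cat > t.py <<'E'
from sim import *; from gz import *
np.set_printoptions(precision=2,suppress=True)
s,p,M=st(); q=s['joints']
for lean in (33,38,41):
  MM=tool(np.radians(lean),YAW)
  q1=path(q,[(.44,-.3,.25)],MM,verbose=False)
  q1[6]+=np.pi; print(q1)
  MM=tool(np.radians(lean),YAW,-np.pi)
  for left in ((.5,0.0),(.6,-.1),(.5,-.15)):
    print('lean',lean,left)
    path(q1,[(.44,-.3,.25),(left[0],left[1],.35),(left[0],left[1],.25),(left[0],left[1],.15),(.45,-.2,.2),gw(-.16,0,.2),gw(-.066,0,.07)],MM)
E
python3 t.py
```

```text
[ 0.24 -0.01  0.36  2.24 -0.38  0.38  2.15]
lean 33 (0.5, 0.0)
[ 0.44 -0.3   0.25] err 0.000 [ 0.24 -0.01  0.36  2.24 -0.38  0.38  2.15]
[0.5  0.   0.35] err 0.000 [ 0.2  -0.14 -0.41  2.1   0.37  0.71  0.77]
[0.5  0.   0.25] err 0.000 [ 0.21 -0.02 -0.48  2.25  0.66  0.52  0.45]
[0.5  0.   0.15] err 0.000 [ 0.12  0.16 -0.44  2.37  1.25  0.42 -0.19]
[ 0.45 -0.2   0.2 ] err 0.000 [ 1.49  0.09 -1.17  2.33  0.41  0.22  1.2 ]
[ 0.47 -0.33  0.2 ] err 0.000 [ 1.55  0.31 -1.07  2.17  0.52  0.29  1.34]
[ 0.56 -0.36  0.07] err 0.000 [ 1.12  0.6  -0.71  2.08  1.59  0.23  0.32]
lean 33 (0.6, -0.1)
[ 0.44 -0.3   0.25] err 0.000 [ 0.24 -0.01  0.36  2.24 -0.38  0.38  2.15]
[ 0.6  -0.1   0.35] err 0.000 [ 0.01  0.03 -0.    1.95  0.31  0.64  1.03]
[ 0.6  -0.1   0.25] err 0.000 [-0.02  0.13  0.02  2.09  0.46  0.41  0.86]
[ 0.6  -0.1   0.15] err 0.000 [-0.03  0.28  0.04  2.19  0.94  0.21  0.35]
[ 0.45 -0.2   0.2 ] err 0.000 [ 1.42  0.08 -1.09  2.33  0.34  0.21  1.26]
[ 0.47 -0.33  0.2 ] err 0.000 [ 1.51  0.29 -1.02  2.17  0.43  0.27  1.42]
[ 0.56 -0.36  0.07] err 0.000 [ 1.12  0.6  -0.71  2.08  1.59  0.
[... 3146 characters left out ...]
  0.21 -0.21]
[ 0.47 -0.33  0.2 ] err 0.000 [ 1.76  0.44 -1.34  2.25  1.41  0.26  0.53]
[ 0.56 -0.36  0.07] err 0.000 [ 1.45  0.88 -1.18  2.15  2.04  0.58  0.11]
lean 41 (0.5, -0.15)
[ 0.44 -0.3   0.25] err 0.000 [ 0.33 -0.03  0.29  2.33 -0.88  0.23  2.66]
[ 0.5  -0.15  0.35] err 0.000 [ 0.66 -0.17 -0.45  2.18  0.06  0.41  1.37]
[ 0.5  -0.15  0.25] err 0.002 [-0.04 -0.06  0.16  2.36  0.82  0.21  0.59]
[ 0.5  -0.15  0.15] err 0.000 [ 0.76  0.22 -0.69  2.43  2.14  0.32 -0.7 ]
[ 0.45 -0.2   0.2 ] err 0.037 [ 1.65  0.15 -1.39  2.43  1.81  0.21 -0.21]
[ 0.47 -0.33  0.2 ] err 0.000 [ 1.76  0.44 -1.34  2.25  1.41  0.26  0.53]
[ 0.56 -0.36  0.07] err 0.000 [ 1.45  0.88 -1.18  2.15  2.04  0.58  0.11]
```

```bash
cat > t.py <<'E'
from sim import *; from gz import *
np.set_printoptions(precision=2,suppress=True)
s,p,M=st(); q=s['joints']; M0=R.from_matrix(M)
for back in (gw(-.18,0,.25),gw(-.2,0.1,.28)):
  q1=path(q,[back],M0)
  for i in range(1,26):
    MM=M0*R.from_euler('z',-i*np.radians(7.2)); q1,e=step(q1,back,MM)
    if i%5==0: print(i,q1,e)
  MM=M0*R.from_euler('z',-np.pi)
  path(q1,[gw(-.16,0,.2),gw(-.066,0,.07),gw(-.09,0,.07),gw(-.122,0,.07),gw(-.066,0,.07),gw(-.16,0,.2)],MM)
E
python3 t.py
```

```text
[ 0.45 -0.32  0.25] err 0.000 [ 0.33  0.03  0.33  2.2  -0.51  0.41 -0.84]
5 [ 0.35  0.03  0.3   2.2  -0.51  0.41 -0.21] 4.736737756757587e-05
10 [ 0.38  0.03  0.27  2.2  -0.51  0.4   0.41] 4.7628797818435176e-05
15 [ 0.42  0.04  0.23  2.19 -0.5   0.4   1.04] 4.0301708796135025e-05
20 [ 0.45  0.04  0.2   2.19 -0.5   0.4   1.66] 4.99155765035483e-05
25 [ 0.48  0.04  0.17  2.19 -0.5   0.4   2.29] 4.024633440375755e-05
[ 0.47 -0.33  0.2 ] err 0.000 [ 0.53  0.15  0.1   2.21 -0.7   0.3   2.49]
[ 0.56 -0.36  0.07] err 0.091 [ 0.55  0.49  0.03  2.05 -0.9   0.21  2.66]
[ 0.53 -0.35  0.07] err 0.105 [ 0.58  0.47  0.01  2.09 -0.89  0.21  2.66]
[ 0.5  -0.34  0.07] err 0.123 [ 0.63  0.44 -0.02  2.14 -0.87  0.21  2.66]
[ 0.56 -0.36  0.07] err 0.091 [ 0.55  0.49  0.03  2.05 -0.9   0.21  2.66]
[ 0.47 -0.33  0.2 ] err 0.000 [ 0.53  0.15  0.11  2.21 -0.71  0.3   2.5 ]
[ 0.46 -0.22  0.28] err 0.000 [ 0.11 -0.1   0.25  2.24 -0.02  0.42 -1.52]
5 [ 0.01 -0.11  0.35  2.24  0.01  0.42 -0.92] 3.7922883329632523e-05
10 [-0.1  -0.12  0.45  2.25  0.06  0.42 -0.34] 3.9693457181821034e-05
15 [-0.22 -0.14  0.56  2.25  0.11  0.43  0.24] 4.098885240063966e-05
20 [-0.36 -0.16  0.68  2.26  0.2   0.44  0.79] 2.952304462695006e-05
25 [-0.52 -0.2   0.81  2.26  0.31  0.45  1.31] 2.816623886110315e-05
[ 0.47 -0.33  0.2 ] err 0.001 [ 0.16  0.15  0.52  2.23 -0.88  0.34  2.66]
[ 0.56 -0.36  0.07] err 0.091 [ 0.55  0.49  0.03  2.05 -0.9   0.21  2.66]
[ 0.53 -0.35  0.07] err 0.105 [ 0.58  0.47  0.01  2.09 -0.89  0.21  2.66]
[ 0.5  -0.34  0.07] err 0.123 [ 0.63  0.44 -0.02  2.14 -0.87  0.21  2.66]
[ 0.56 -0.36  0.07] err 0.091 [ 0.55  0.49  0.03  2.05 -0.9   0.21  2.66]
[ 0.47 -0.33  0.2 ] err 0.000 [ 0.53  0.15  0.11  2.21 -0.71  0.3   2.5 ]
```

```bash
cat > t.py <<'E'
from sim import *; from gz import *
np.set_printoptions(precision=2,suppress=True)
s,p,M=st(); q=s['joints']; M0=R.from_matrix(M)
for lean in (None,40):
  A=M0 if lean is None else tool(np.radians(lean),YAW)
  q1=path(q,[gw(-.18,0,.25),(.48,-.15,.32)],A)
  for i in range(1,26):
    MM=A*R.from_euler('z',-i*np.radians(7.2)); q1,e=step(q1,np.array([.48,-.15,.32]),MM)
  MM=A*R.from_euler('z',-np.pi); print(q1)
  for L_ in ((.5,-.15,.15),(.6,-.1,.15),(.55,0,.15)):
    print(lean,L_)
    q2=path(q1,[(L_[0],L_[1],.22),L_,gw(-.15,0.08,.17),gw(-.15,0,.16),gw(-.066,0,.07),gw(-.09,0,.07),gw(-.122,0,.07),gw(-.066,0,.07),gw(-.16,0,.2)],MM)
E
python3 t.py
```

```text
[ 0.45 -0.32  0.25] err 0.000 [ 0.33  0.03  0.33  2.2  -0.51  0.41 -0.84]
[ 0.48 -0.15  0.32] err 0.000 [ 0.27 -0.15 -0.09  2.18  0.11  0.53 -1.81]
[-0.31 -0.2   0.41  2.21  0.34  0.57  1.11]
None (0.5, -0.15, 0.15)
[ 0.5  -0.15  0.22] err 0.000 [-0.3  -0.    0.47  2.32  0.3   0.26  1.13]
[ 0.5  -0.15  0.15] err 0.000 [ 0.75  0.2  -0.64  2.35  1.32  0.21  0.14]
[ 0.5  -0.26  0.17] err 0.000 [ 1.27  0.31 -0.97  2.22  0.97  0.25  0.74]
[ 0.48 -0.33  0.16] err 0.000 [ 1.5   0.42 -1.06  2.18  0.93  0.26  0.97]
[ 0.56 -0.36  0.07] err 0.000 [ 1.16  0.61 -0.75  2.08  1.57  0.23  0.35]
[ 0.53 -0.35  0.07] err 0.000 [ 1.2   0.6  -0.78  2.13  1.67  0.23  0.26]
[ 0.5  -0.34  0.07] err 0.000 [ 1.27  0.58 -0.84  2.2   1.79  0.24  0.16]
[ 0.56 -0.36  0.07] err 0.000 [ 1.16  0.62 -0.76  2.08  1.57  0.24  0.36]
[ 0.47 -0.33  0.2 ] err 0.000 [ 1.74  0.47 -1.36  2.16  0.93  0.42  0.99]
None (0.6, -0.1, 0.15)
[ 0.6  -0.1   0.22] err 0.000 [-0.34  0.16  0.4   2.15  0.3   0.3   1.01]
[ 0.6  -0.1   0.15] err 0.000 [ 0.07  0.28 -0.06  2.19  1.01  0.21  0.3 ]
[ 0.5  -0.26  0.17] err 0.000 [ 1.2   0.28 -0.8
[... 2697 characters left out ...]
24  1.3   0.25  0.63]
40 (0.55, 0, 0.15)
[0.55 0.   0.22] err 0.000 [ 0.    0.1  -0.31  2.28  1.2   0.46 -0.1 ]
[0.55 0.   0.15] err 0.000 [-0.03  0.23 -0.3   2.35  1.64  0.46 -0.57]
[ 0.5  -0.26  0.17] err 0.000 [ 1.28  0.31 -0.97  2.3   1.84  0.21 -0.12]
[ 0.48 -0.33  0.16] err 0.000 [ 1.55  0.44 -1.11  2.26  1.75  0.21  0.19]
[ 0.56 -0.36  0.07] err 0.000 [ 1.38  0.8  -1.07  2.14  2.04  0.48  0.04]
[ 0.53 -0.35  0.07] err 0.000 [ 1.43  0.79 -1.1   2.19  2.07  0.5   0.01]
[ 0.5  -0.34  0.07] err 0.000 [ 1.49  0.78 -1.14  2.26  2.12  0.51 -0.03]
[ 0.56 -0.36  0.07] err 0.000 [ 1.38  0.8  -1.08  2.14  2.04  0.49  0.04]
[ 0.47 -0.33  0.2 ] err 0.000 [ 1.75  0.43 -1.32  2.24  1.3   0.25  0.63]
```

```bash
python3 -m pendant '[[0,0,-0.04,0],[0,0,-0.08,0],[0,0,-0.12,-0.12],[0,0,-0.16,-0.24],[0,0,-0.16,-0.36]]'
python3 - <<'E'
from gz import *
rep(); go((.48,-.15,.32))
E
```

```text
time: 10.72
position: [0.4494, -0.3331, 0.2777]
ee_rot: [2.837, 0.033, 0.821]
contact_force: [0.7, -0.4, 0.3]
width: 0.501
t 10.72 p [ 0.449 -0.333  0.278] q [ 0.281  0.003  0.393  2.159 -0.462  0.459 -0.511] w 0.501 F [ 0.708 -0.438  0.267]
lean 34.0 dir -18.0  x [0.847 0.073 0.527] y [-0.03  -0.982  0.185] z [ 0.531 -0.173 -0.829]
shift [ 0.062 -0.173 -0.051] norm 0.190
```

```bash
python3 -m pendant '[[0.0124,-0.0346,-0.01,-0.12],[0.0248,-0.0692,-0.02,-0.24],[0.0372,-0.1038,-0.03,-0.36],[0.0496,-0.138,-0.04,-0.48],[0.062,-0.173,-0.051,-0.6]]'
python3 -m pendant '[[0,0,0,-0.12],[0,0,0,-0.24],[0,0,0,-0.36],[0,0,0,-0.48],[0,0,0,-0.6]]'
python3 -m pendant '[[0,0,0,-0.12],[0,0,0,-0.24],[0,0,0,-0.36],[0,0,0,-0.48],[0,0,0,-0.6]]'
python3 - <<'E'
from gz import *
rep(); s,p,M=st(); T=tool(0,0) if 0 else None
y=M[:,1]; yh=np.array([np.sin(-YAW),np.cos(YAW),0]); print('jaw vs gauge y: deg', np.degrees(np.arccos(np.clip(abs(y@yh),0,1))), go((.5,-.15,.15)))
E
```

```text
time: 11.13
position: [0.4815, -0.147, 0.3148]
ee_rot: [2.593, 0.838, 0.663]
contact_force: [1.8, 0.0, -0.1]
width: 0.5
time: 11.55
position: [0.4816, -0.1485, 0.3141]
ee_rot: [2.158, 1.518, 0.476]
contact_force: [0.1, -0.9, 0.4]
width: 0.499
time: 11.97
position: [0.4816, -0.1487, 0.314]
ee_rot: [1.58, 2.044, 0.264]
contact_force: [-0.5, 0.4, -0.4]
width: 0.501
t 11.97 p [ 0.482 -0.149  0.314] q [-0.079 -0.164  0.217  2.208  0.247  0.531  0.223] w 0.501 F [-0.542  0.365 -0.414]
lean 33.3 dir -17.7  x [-0.168  0.941 -0.293] y [0.836 0.294 0.464] z [ 0.523 -0.167 -0.836]
shift [ 0.044 -0.061  0.147] norm 0.165
jaw vs gauge y: deg 56.17009935725211 [ 0.044 -0.061  0.147]
```

```bash
python3 -m pendant '[[0.009,-0.012,0.03,-0.12],[0.018,-0.024,0.06,-0.24],[0.027,-0.036,0.09,-0.36],[0.036,-0.048,0.12,-0.48],[0.044,-0.061,0.147,-0.6]]'
python3 - <<'E'
from gz import *
rep(); s,p,M=st()
yh=G[:,1]; a=M.T@yh; print('turn needed',np.arctan2(-a[0],a[1])); go(gw(-.15,.08,.17)); go(gw(-.15,0,.16))
E
```

```text
time: 12.38
position: [0.4928, -0.1534, 0.1938]
ee_rot: [1.122, 2.315, 0.058]
contact_force: [0.4, 0.4, 0.6]
width: 0.505
t 12.38 p [ 0.493 -0.153  0.194] q [ 0.189  0.054 -0.043  2.332  0.565  0.233  0.298] w 0.505 F [0.37  0.399 0.603]
lean 32.6 dir -21.5  x [-0.493  0.735 -0.466] y [0.711 0.649 0.272] z [ 0.502 -0.197 -0.842]
turn needed -0.5562465207184721
shift [-0.07  -0.064  0.046] norm 0.105
shift [-0.107 -0.135  0.056] norm 0.181
```

```bash
python3 -m pendant '[[0,0,0.02,-0.12],[0,0,0.04,-0.24],[0,0,0.05,-0.36],[0,0,0.05,-0.48],[0,0,0.05,-0.55]]'
python3 - <<'E'
from gz import *
rep(); s,p,M=st()
yh=G[:,1]; a=M.T@yh; print('turn needed',np.arctan2(-a[0],a[1])); go(gw(-.15,.08,.17)); go(gw(-.15,0,.16))
E
```

```text
time: 12.8
position: [0.5181, -0.1656, 0.1523]
ee_rot: [0.493, 2.53, -0.14]
contact_force: [-0.2, -0.2, 0.5]
width: 0.496
t 12.80 p [ 0.518 -0.166  0.152] q [ 0.561  0.204 -0.434  2.303  1.162  0.221  0.252] w 0.496 F [-0.248 -0.162  0.53 ]
lean 32.7 dir -21.7  x [-0.78   0.317 -0.54 ] y [0.374 0.927 0.003] z [ 0.501 -0.199 -0.842]
turn needed -0.037703162522814505
shift [-0.028 -0.088 -0.004] norm 0.092
shift [-0.025 -0.168  0.006] norm 0.170
```

```bash
python3 -m pendant '[[-0.006,-0.034,0,-0.02],[-0.012,-0.068,0,-0.037],[-0.017,-0.102,0.001,-0.037],[-0.022,-0.136,0.004,-0.037],[-0.025,-0.168,0.006,-0.037]]'
python3 - <<'E'
from gz import *
rep(); s,p,M=st()
yh=G[:,1]; a=M.T@yh; print('turn needed',np.arctan2(-a[0],a[1])); print(tcp_g()); t=gw(-.066,.001,.070);d=go(t); go(t-.05*M[:,2])
E
```

```text
time: 13.22
position: [0.4857, -0.2996, 0.1605]
ee_rot: [0.445, 2.538, -0.153]
contact_force: [0.2, 0.9, -0.4]
width: 0.499
t 13.22 p [ 0.486 -0.3    0.16 ] q [ 1.313  0.333 -0.916  2.218  0.98   0.235  0.817] w 0.499 F [ 0.191  0.87  -0.38 ]
lean 32.8 dir -21.6  x [-0.792  0.282 -0.541] y [ 0.345  0.939 -0.016] z [ 0.504 -0.199 -0.841]
turn needed -0.000544512224937913
[-0.153  0.032  0.16 ]
shift [-0.024 -0.028  0.124] norm 0.129
shift [-0.024 -0.028  0.074] norm 0.083
```

```bash
python3 -m pendant '[[-0.012,-0.028,0,0],[-0.024,-0.028,0.015,0],[-0.024,-0.028,0.04,0],[-0.024,-0.028,0.065,0],[-0.024,-0.028,0.074,0]]'
python3 - <<'E'
from gz import *
rep(); s,p,M=st()
print(tcp_g()); t=gw(-.066,.001,.070);d=go(t)
c=cam('side'); save('s3',cv2.resize(c['img'][180:310,170:330],None,fx=4.5,fy=4.5))
E
```

```text
time: 13.63
position: [0.5311, -0.3495, 0.1087]
ee_rot: [0.455, 2.54, -0.153]
contact_force: [-0.6, 0.5, -0.0]
width: 0.5
t 13.63 p [ 0.531 -0.35   0.109] q [ 1.151  0.492 -0.731  2.12   1.302  0.224  0.562] w 0.500 F [-0.562  0.481 -0.013]
lean 32.6 dir -21.9  x [-0.792  0.289 -0.539] y [ 0.351  0.936 -0.015] z [ 0.5   -0.201 -0.842]
[-0.094 -0.     0.109]
shift [-0.002  0.002  0.047] norm 0.048
```

View pics/s3.png

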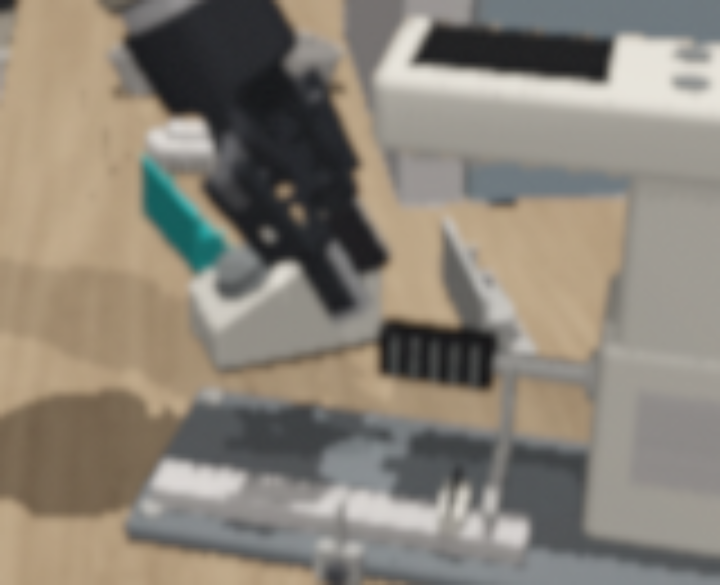

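```bash
python3 -m pendant '[[-0.001,0.001,0.015,0],[-0.002,0.002,0.03,0],[-0.002,0.002,0.042,0],[-0.002,0.002,0.047,0],[-0.002,0.002,0.047,0]]'
python3 - <<'E'
from gz import *
rep(); s,p,M=st()
print(tcp_g()); t=gw(-.066,.001,.070);d=go(t)
c=cam('side'); save('s4',cv2.resize(c['img'][180:310,170:330],None,fx=4.5,fy=4.5))
E
```

```text
time: 14.1
position: [0.5577, -0.356, 0.0716]
ee_rot: [0.452, 2.539, -0.151]
contact_force: [-0.8, -0.3, 0.3]
width: 0.506
t 14.10 p [ 0.558 -0.356  0.072] q [ 1.066  0.578 -0.662  2.086  1.582  0.229  0.293] w 0.506 F [-0.756 -0.31   0.332]
lean 32.7 dir -21.7  x [-0.792  0.287 -0.539] y [ 0.349  0.937 -0.014] z [ 0.501 -0.199 -0.842]
[-0.066  0.003  0.072]
shift [ 0.001 -0.002  0.002] norm 0.002
```

View pics/s4.png

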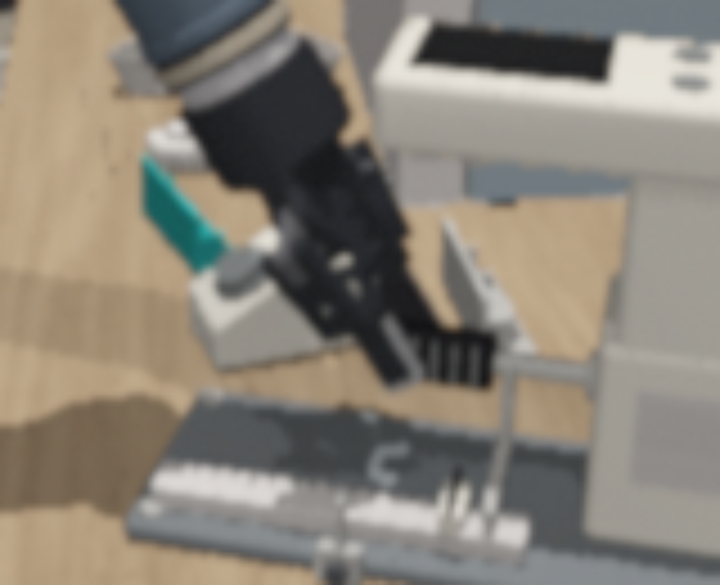

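```bash
python3 -m pendant '[[0,-0.001,0,0],[0,-0.001,0,0],[0,-0.001,0,0],[0,-0.001,0,0],[0,-0.001,0,0]]' 1 45
python3 - <<'E'
from gz import *
rep(); s,p,M=st()
print(tcp_g()); print('tool shift per -x gauge', M.T@(-G[:,0]))
c=cam('side'); save('s5',cv2.resize(c['img'][180:310,170:330],None,fx=4.5,fy=4.5))
E
```

```text
time: 14.57
position: [0.5569, -0.3588, 0.0726]
ee_rot: [0.453, 2.538, -0.156]
contact_force: [-5.6, -1.5, 7.2]
width: 0.178
t 14.57 p [ 0.557 -0.359  0.073] q [ 1.071  0.577 -0.663  2.084  1.579  0.23   0.299] w 0.178 F [-5.57  -1.531  7.177]
lean 32.7 dir -22.0  x [-0.791  0.287 -0.54 ] y [ 0.351  0.936 -0.016] z [ 0.501 -0.202 -0.841]
[-0.066 -0.     0.073]
tool shift per -x gauge [ 0.841 -0.017 -0.54 ]
```

View pics/s5.png

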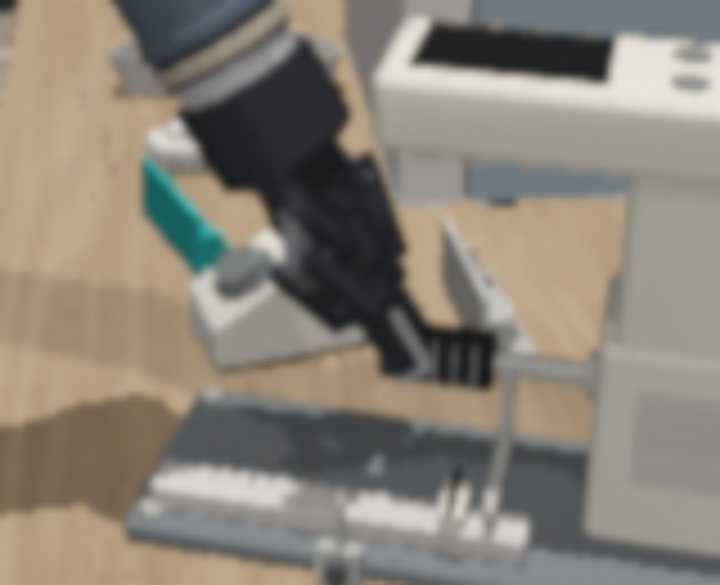

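```bash
python3 -m pendant '[[0.0084,-0.0002,-0.0054,0],[0.0185,-0.0004,-0.0119,0],[0.0286,-0.0006,-0.0184,0],[0.0353,-0.0007,-0.0227,0],[0.0379,-0.0008,-0.0243,0]]'
python3 - <<'E'
from gz import *
rep(); s,p,M=st()
print(tcp_g())
c=cam('side'); save('s6',cv2.resize(c['img'][230:310,170:310],None,fx=5.7,fy=5.7,interpolation=cv2.INTER_CUBIC)); np.savez('s6',**c)
c=cam('top'); save('t6',cv2.resize(c['img'][150:250,300:400],None,fx=6,fy=6))
E
```

```text
time: 15.03
position: [0.515, -0.344, 0.0727]
ee_rot: [0.453, 2.537, -0.155]
contact_force: [3.4, -6.2, -2.7]
width: 0.178
t 15.03 p [ 0.515 -0.344  0.073] q [ 1.158  0.547 -0.729  2.177  1.766  0.235  0.126] w 0.178 F [ 3.376 -6.201 -2.714]
lean 32.8 dir -21.9  x [-0.791  0.286 -0.541] y [ 0.35   0.937 -0.016] z [ 0.502 -0.202 -0.841]
[-0.111 -0.     0.073]
```

View pics/s6.png

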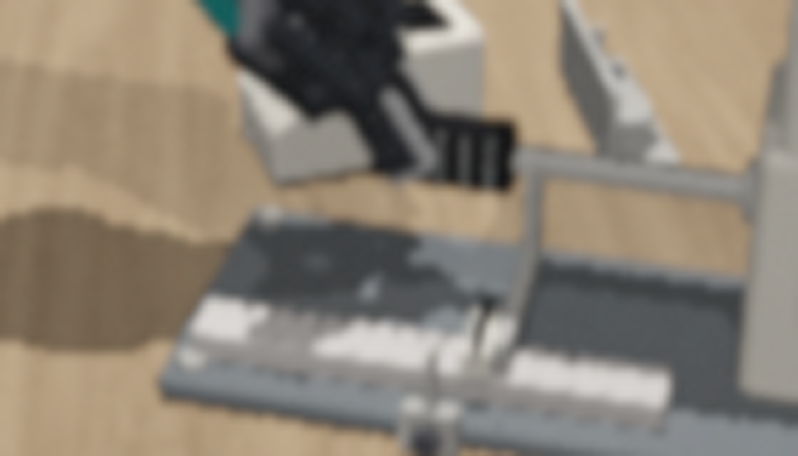

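View pics/t6.png

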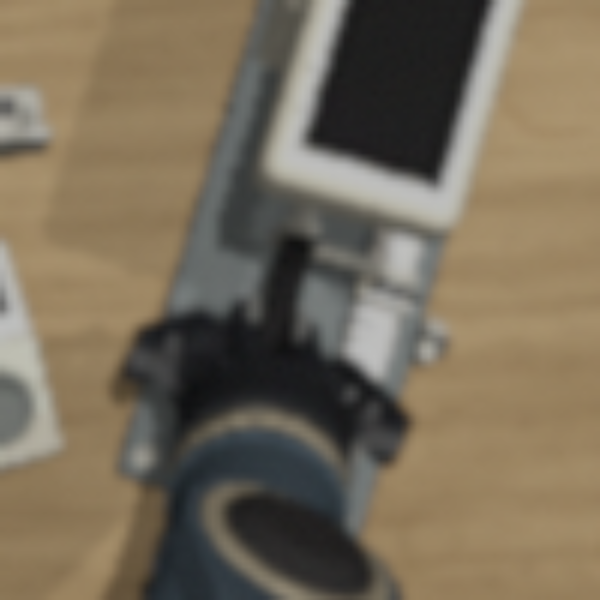

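```bash
cat > mk.py <<'E'
from gz import *
def ray(c,u,v,z):
    d=c['R'].T@np.array([(u-c['cx'])/c['fx'],(v-c['cy'])/c['fy'],1]); o=-c['R'].T@c['t']; return o+d*(z-o[2])/d[2]
def near(c):
    g=(cloud(c)-O)@G
    f=lambda x,y,z:(g[...,0]>x[0])&(g[...,0]<x[1])&(g[...,1]>y[0])&(g[...,1]<y[1])&(g[...,2]>z[0])&(g[...,2]<z[1])
    m=f((-.2,0),(-.072,-.038),(.034,.052)); q=f((-.2,-.03),(-.095,-.073),(.034,.052))
    return g[m],np.argwhere(m)[:,::-1],g[q],np.argwhere(q)[:,::-1]
def show(c,n,lum=90):
    a,pa,b,pb=near(c)
    L=c['img'].mean(-1)
    dark=np.array([L[v,u]<lum for u,v in pa],bool) if len(pa) else []
    print(n,'fin dark n',np.sum(dark),'x med',np.round(np.median(a[dark,0]),4) if np.sum(dark) else None,'all slider x',np.round([np.median(a[:,0]),a[:,0].min(),a[:,0].max()],4), 'ptr n',len(b),np.round([np.median(b[:,0]),b[:,0].min(),b[:,0].max()],4))
    return a,pa,dark,b,pb
E
python3 - <<'E'
from mk import *
for f in ('side0.npz','s6.npz'):
    c=np.load(f); a,pa,d,b,pb=show(c,f)
    print(pa[d], np.round(a[d],4)); print(pb[::4],np.round(b[::4],4))
c=np.load('s6.npz')
for u,v in ((255.4,282.6),(246.3,290.5)): print(G.T@(ray(c,u,v,.047)-O))
c=cam('top'); np.savez('t6',**c)
for u,v in ((400/6+300,290/6+150),(428/6+300,338/6+150)): print('top',G.T@(ray(c,u,v,.047)-O))
save('t6b',cv2.resize(c['img'][185:220,345:385],None,fx=15,fy=15,interpolation=cv2.INTER_NEAREST))
s=np.load('s6.npz'); save('s6b',cv2.resize(s['img'][270:312,235:275],None,fx=14,fy=14,interpolation=cv2.INTER_NEAREST))
E
```

```text
side0.npz fin dark n 10 x med -0.0395 all slider x [-0.0358 -0.0448 -0.0187] ptr n 13 [-0.0876 -0.0894 -0.0867]
[[271 283]
 [271 284]
 [272 284]
 [271 285]
 [269 286]
 [270 286]
 [271 286]
 [270 287]
 [271 287]
 [270 288]] [[-0.0404 -0.0437  0.0466]
 [-0.0395 -0.0492  0.0481]
 [-0.0381 -0.0434  0.0443]
 [-0.0391 -0.0519  0.0475]
 [-0.0446 -0.0424  0.0372]
 [-0.0405 -0.0565  0.0479]
 [-0.0386 -0.0548  0.0471]
 [-0.0401 -0.0591  0.0473]
 [-0.0379 -0.0593  0.0478]
 [-0.0395 -0.0627  0.0474]]
[[245 290]
 [245 292]
 [245 294]
 [245 296]] [[-0.0894 -0.082   0.0472]
 [-0.0882 -0.087   0.046 ]
 [-0.0876 -0.0895  0.0429]
 [-0.0878 -0.088   0.0368]]
s6.npz fin dark n 4 x med -0.0743 all slider x [-0.0714 -0.0807 -0.0628] ptr n 13 [-0.0879 -0.0894 -0.0866]
[[255 282]
 [254 283]
 [255 283]
 [255 284]] [[-0.0745 -0.0498  0.0475]
 [-0.0762 -0.0524  0.0465]
 [-0.0741 -0.0519  0.0465]
 [-0.0733 -0.0554  0.0465]]
[[245 290]
 [245 292]
 [245 294]
 [245 296]] [[-0.0894 -0.082   0.0472]
 [-0.0881 -0.0876  0.0465]
 [-0.0881 -0.087   0.041 ]
 [-0.088  -0.0871  0.0361]]
[-0.0733745  -0.05101881  0.047     ]
[-0.08640596 -0.08271209  0.047     ]
top [-0.07653181 -0.06051682  0.047     ]
top [-0.09510917 -0.07984508  0.047     ]
```

View pics/s6b.png

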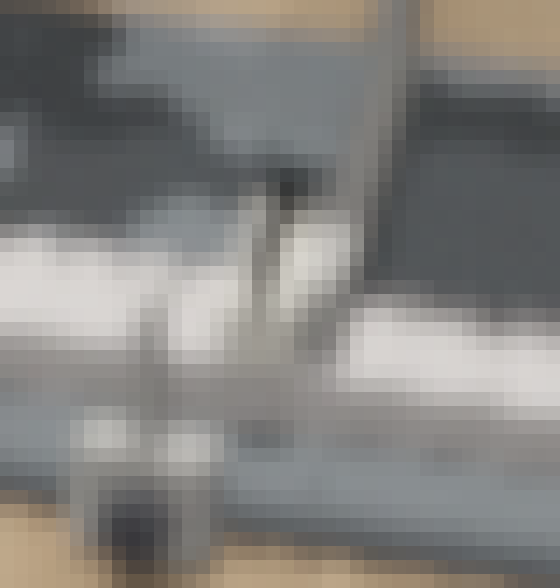

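View pics/t6b.png

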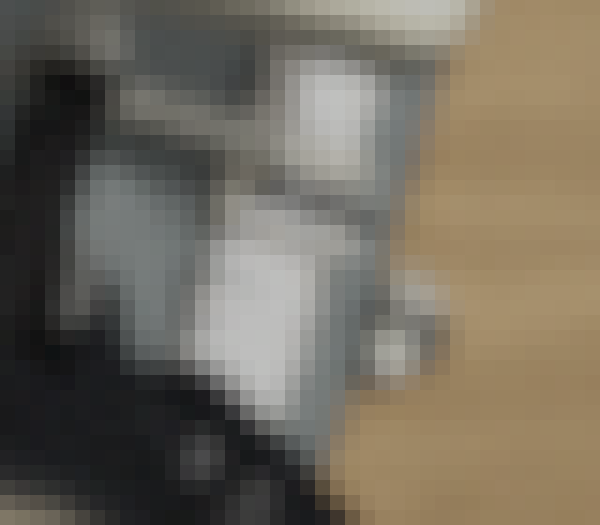

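```bash
python3 -m pendant '[[0.0025,0,-0.0016,0],[0.005,-0.0001,-0.0032,0],[0.0068,-0.0001,-0.0043,0],[0.0076,-0.0002,-0.0049,0],[0.0076,-0.0002,-0.0049,0]]'
python3 - <<'E'
from mk import *
rep(); print(tcp_g())
c=cam('side'); np.savez('s7',**c); a,pa,d,b,pb=show(c,'s7'); print(pa[d], np.round(a[d],4))
save('s7b',cv2.resize(c['img'][270:312,230:270],None,fx=14,fy=14,interpolation=cv2.INTER_CUBIC))
c=cam('top'); np.savez('t7',**c);a,pa,d,b,pb=show(c,'t7',100);print(pa, np.round(a,4),pb,np.round(b,4))
save('t7b',cv2.resize(c['img'][185:220,345:385],None,fx=15,fy=15,interpolation=cv2.INTER_CUBIC))
E
```

```text
time: 15.6
position: [0.5076, -0.3413, 0.0726]
ee_rot: [0.453, 2.537, -0.155]
contact_force: [2.0, -5.2, -0.3]
width: 0.183
t 15.60 p [ 0.508 -0.341  0.073] q [ 1.178  0.544 -0.746  2.193  1.797  0.24   0.099] w 0.183 F [ 1.981 -5.216 -0.274]
lean 32.8 dir -21.9  x [-0.79   0.287 -0.542] y [ 0.35   0.936 -0.016] z [ 0.503 -0.202 -0.84 ]
[-0.119 -0.     0.073]
s7 fin dark n 5 x med -0.082 all slider x [-0.08  -0.088 -0.071] ptr n 13 [-0.088 -0.089 -0.087]
[[251 281]
 [252 281]
 [251 282]
 [252 282]
 [251 283]] [[-0.084 -0.048  0.047]
 [-0.082 -0.047  0.047]
 [-0.083 -0.051  0.047]
 [-0.081 -0.049  0.045]
 [-0.082 -0.057  0.048]]
t7 fin dark n 0 x med None all slider x [-0.084 -0.091 -0.072] ptr n 6 [-0.09  -0.091 -0.089]
[[359 196]
 [360 196]
 [361 196]
 [362 196]
 [359 197]
 [360 197]
 [361 197]
 [362 197]
 [363 197]
 [364 197]
 [365 197]
 [360 198]
 [361 198]
 [362 198]
 [363 198]
 [364 198]
 [365 198]
 [366 198]
 [367 198]
 [368 198]
 [359 199]
 [360 199]
 [361 199]
 [362 199]
 [363 199]
 [364 199]
 [365 199]
 [366 199]
 [367 199]
 [368 199]
 [359 200]
 [360 200]
 [361 200]
 [362 2
[... 1418 characters left out ...]
 0.047]
 [-0.086 -0.058  0.05 ]
 [-0.086 -0.06   0.051]
 [-0.084 -0.064  0.046]
 [-0.081 -0.068  0.039]
 [-0.09  -0.047  0.035]
 [-0.091 -0.048  0.043]
 [-0.089 -0.052  0.035]
 [-0.088 -0.055  0.034]
 [-0.088 -0.057  0.041]
 [-0.087 -0.06   0.038]
 [-0.086 -0.063  0.04 ]
 [-0.086 -0.065  0.044]
 [-0.086 -0.067  0.05 ]
 [-0.09  -0.056  0.035]
 [-0.09  -0.059  0.035]
 [-0.089 -0.062  0.034]
 [-0.088 -0.064  0.036]
 [-0.088 -0.067  0.039]
 [-0.091 -0.065  0.034]
 [-0.09  -0.068  0.035]] [[371 205]
 [372 205]
 [373 205]
 [374 205]
 [372 206]
 [373 206]] [[-0.09  -0.08   0.038]
 [-0.09  -0.081  0.046]
 [-0.089 -0.084  0.044]
 [-0.09  -0.085  0.051]
 [-0.091 -0.084  0.035]
 [-0.091 -0.086  0.039]]
```

View pics/s7b.png

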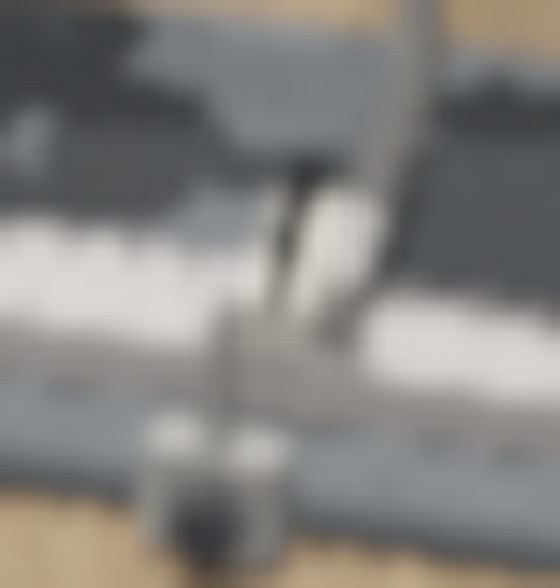

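View pics/t7b.png

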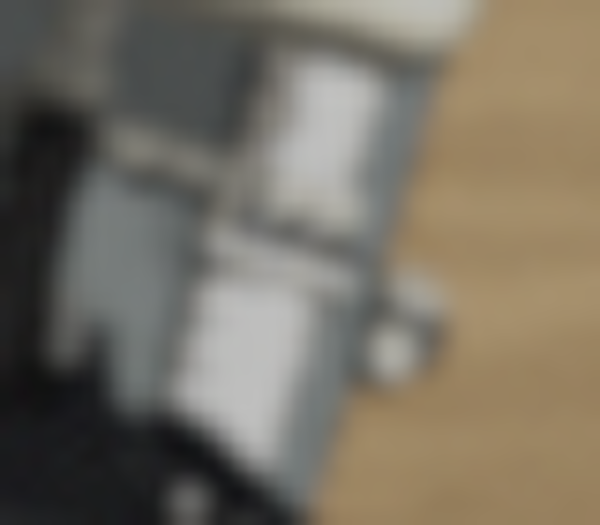

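```bash
python3 -m pendant '[[0.001,0,-0.0006,0],[0.002,0,-0.0013,0],[0.0029,-0.0001,-0.0019,0],[0.0029,-0.0001,-0.0019,0],[0.0029,-0.0001,-0.0019,0]]'
python3 - <<'E'
from mk import *
np.set_printoptions(precision=4)
print(tcp_g())
for i in range(2):
    c=cam('side'); np.savez('s8%d'%i,**c); a,pa,d,b,pb=show(c,'s8'); print(np.c_[pa[d], np.round(a[d]*1000,1)]); k=b[:,2]>.04; print('ptr',b[k].mean(0))
save('s8b',cv2.resize(c['img'][270:312,230:270],None,fx=14,fy=14,interpolation=cv2.INTER_CUBIC))
c=cam('top'); np.savez('t8',**c);a,pa,d,b,pb=show(c,'t8',100);k=a[:,2]>.0455; print(np.round(a[k]*1000,1),b[b[:,2]>.04].mean(0))
save('t8b',cv2.resize(c['img'][185:220,345:385],None,fx=15,fy=15,interpolation=cv2.INTER_CUBIC))
E
```

```text
time: 16.12
position: [0.5044, -0.3402, 0.0727]
ee_rot: [0.453, 2.537, -0.155]
contact_force: [2.7, -6.1, 0.0]
width: 0.178
[-0.1219 -0.0004  0.0727]
s8 fin dark n 5 x med -0.086 all slider x [-0.0822 -0.0921 -0.0743] ptr n 13 [-0.0879 -0.0893 -0.0869]
[[250.  281.  -86.  -47.9  46.8]
 [249.  282.  -87.2 -52.6  47.2]
 [250.  282.  -85.  -52.7  47.7]
 [249.  283.  -86.7 -54.8  46.2]
 [250.  283.  -85.3 -51.1  44. ]]
ptr [-0.088  -0.0834  0.044 ]
s8 fin dark n 5 x med -0.0855 all slider x [-0.0826 -0.092  -0.0742] ptr n 13 [-0.0878 -0.0893 -0.0866]
[[250.  281.  -85.5 -50.2  48.5]
 [249.  282.  -87.6 -50.6  45.8]
 [250.  282.  -85.2 -51.7  46.9]
 [249.  283.  -86.6 -55.4  46.7]
 [250.  283.  -84.9 -53.   45.4]]
ptr [-0.0877 -0.0847  0.045 ]
t8 fin dark n 2 x med -0.085 all slider x [-0.0866 -0.094  -0.0762] ptr n 6 [-0.0899 -0.0923 -0.0888]
[[-87.  -43.6  45.9]
 [-81.6 -60.2  45.9]
 [-88.4 -49.7  47.4]
 [-87.2 -52.7  45.9]
 [-86.6 -55.3  47.3]
 [-89.1 -56.3  46.1]
 [-86.7 -64.4  47.2]] [-0.0902 -0.0839  0.0453]
```

View pics/s8b.png

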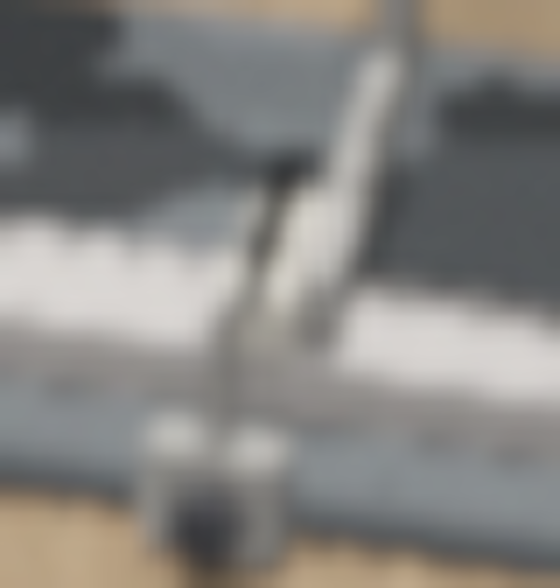

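View pics/t8b.png

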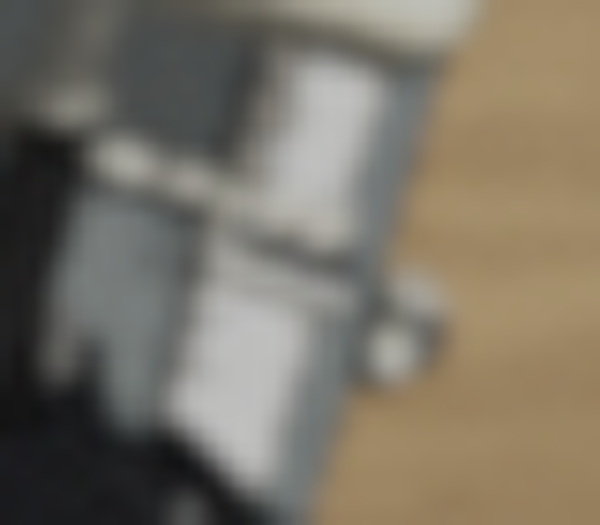

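```bash
python3 - <<'E'
from mk import *
np.set_printoptions(precision=2)
s=np.load('s80.npz'); t=np.load('t8.npz')
for x in (-.0879,-.0859):
    P=[gw(x,y,.047) for y in (-.041,-.055,-.069,-.082)]
    print('side zoom',(proj(s,P)-[230,270]+.5)*14); 
for x in (-.090,-.088):
    P=[gw(x,y,.047) for y in (-.041,-.055,-.069,-.082)]
    print('top zoom',(proj(t,P)-[345,185]+.5)*15)
print('M',st()[2].T@(-G[:,0]))
E
```

```text
side zoom [[284.58 132.74]
 [265.39 184.6 ]
 [245.54 238.21]
 [226.51 289.63]]
side zoom [[297.02 134.59]
 [278.03 186.5 ]
 [258.39 240.17]
 [239.55 291.64]]
top zoom [[216.41 242.11]
 [285.97 263.92]
 [355.65 285.78]
 [420.46 306.1 ]]
top zoom [[219.27 232.46]
 [288.81 254.26]
 [358.48 276.1 ]
 [423.28 296.41]]
M [ 0.84 -0.02 -0.54]
```

```bash
python3 -m pendant '[[0.0006,0,-0.0004,0],[0.0013,0,-0.0008,0],[0.0013,0,-0.0008,0],[0.0013,0,-0.0008,0],[0.0013,0,-0.0008,0]]'
python3 - <<'E'
from mk import *
np.set_printoptions(precision=4)
print(tcp_g())
for i in range(1):
    c=cam('side'); np.savez('s9',**c); a,pa,d,b,pb=show(c,'s9'); print(np.c_[pa[d], np.round(a[d]*1000,1)]); k=b[:,2]>.04; print('ptr',b[k].mean(0))
im=cv2.resize(c['img'][270:312,230:270],None,fx=14,fy=14,interpolation=cv2.INTER_CUBIC)
for x in (-.087,):
    P=[gw(x,y,.047) for y in (-.038,-.09)]; q=((proj(c,P)-[230,270]+.5)*14).astype(int); cv2.line(im,tuple(map(int,q[0])),tuple(map(int,q[1])),(255,0,0),1)
save('s9b',im)
c=cam('top'); np.savez('t9',**c);a,pa,d,b,pb=show(c,'t9',100);k=a[:,2]>.0455; print(np.round(a[k]*1000,1),b[b[:,2]>.04].mean(0))
im=cv2.resize(c['img'][185:220,345:385],None,fx=15,fy=15,interpolation=cv2.INTER_CUBIC)
P=[gw(-.09,y,.047) for y in (-.038,-.09)]; q=((proj(c,P)-[345,185]+.5)*15).astype(int); cv2.line(im,tuple(map(int,q[0])),tuple(map(int,q[1])),(255,0,0),1)
save('t9b',im)
E
```

```text
time: 16.68
position: [0.5031, -0.3397, 0.0726]
ee_rot: [0.453, 2.536, -0.155]
contact_force: [2.6, -4.7, -1.2]
width: 0.179
[-0.1233 -0.0004  0.0726]
s9 fin dark n 6 x med -0.0868 all slider x [-0.084  -0.0932 -0.0755] ptr n 13 [-0.0877 -0.0892 -0.0865]
[[249.  281.  -88.  -49.3  47.4]
 [250.  281.  -86.4 -46.   45.5]
 [249.  282.  -87.2 -52.9  47.4]
 [250.  282.  -86.3 -46.3  43. ]
 [248.  283.  -88.5 -56.9  47.4]
 [249.  283.  -86.4 -56.3  47.3]]
ptr [-0.0877 -0.085   0.0452]
t9 fin dark n 1 x med -0.0883 all slider x [-0.0883 -0.0953 -0.0773] ptr n 6 [-0.0901 -0.0921 -0.0893]
[[-78.8 -59.4  45.9]
 [-82.5 -57.5  45.6]
 [-81.6 -60.2  45.9]
 [-91.  -43.6  51.3]
 [-89.9 -46.5  50.6]
 [-88.3 -49.8  47. ]
 [-89.7 -55.8  48.9]
 [-88.9 -58.5  49.1]
 [-90.1 -62.7  45.5]
 [-90.2 -64.6  50.5]
 [-88.7 -67.9  47.5]] [-0.0904 -0.0837  0.0462]
```

View pics/s9b.png

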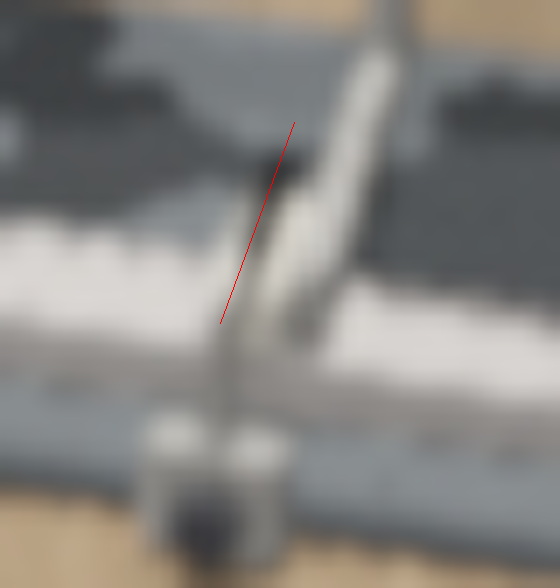

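View pics/t9b.png

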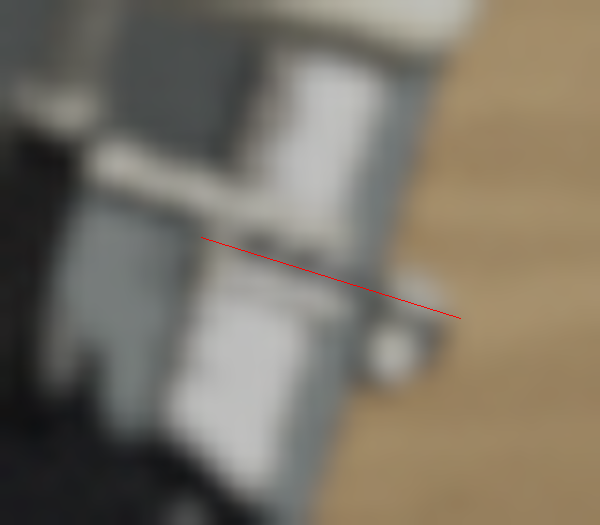

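```bash
python3 -m pendant '[[0.0004,0,-0.0002,0],[0.0004,0,-0.0002,0],[0.0004,0,-0.0002,0],[0.0004,0,-0.0002,0],[0.0004,0,-0.0002,0]]' >/dev/null
python3 -m pendant '[[0,0,0,0],[0,0,0,0],[0,0,0,0],[0,0,0,0],[0,0,0,0]]'>/dev/null
python3 -m pendant '[[0,0,0,0],[0,0,0,0],[0,0,0,0],[0,0,0,0],[0,0,0,0]]'>/dev/null
python3 -m pendant '[[0,0,0,0],[0,0,0,0],[0,0,0,0],[0,0,0,0],[0,0,0,0]]'>/dev/null
python3 -m pendant '[[0,0,0,0],[0,0,0,0],[0,0,0,0],[0,0,0,0],[0,0,0,0]]'>/dev/null
python3 -m pendant '[[0,0,0,0],[0,0,0,0],[0,0,0,0],[0,0,0,0],[0,0,0,0]]'
python3 - <<'E'
from mk import *
np.set_printoptions(precision=4)
print(tcp_g(), st()[2].T@G[:,0])
E
```

```text
time: 19.28
position: [0.5027, -0.3396, 0.0726]
ee_rot: [0.453, 2.536, -0.155]
contact_force: [2.6, -6.2, -1.5]
width: 0.179
[-0.1237 -0.0004  0.0726] [-0.8404  0.0168  0.5416]
```

```bash
python3 -m pendant '[[-0.005,0.0001,0.0032,0],[-0.0118,0.0002,0.0076,0],[-0.0185,0.0004,0.0119,0],[-0.0252,0.0005,0.0162,0],[-0.0319,0.0006,0.0206,0]]'
python3 -m pendant '[[-0.0067,0.0001,0.0043,0],[-0.0118,0.0002,0.0076,0],[-0.0151,0.0003,0.0097,0],[-0.0168,0.0004,0.0108,0],[-0.0168,0.0004,0.0108,0]]'
python3 - <<'E'
from mk import *
np.set_printoptions(precision=4)
print(tcp_g()); rep()
c=cam('side'); np.savez('s10',**c); a,pa,d,b,pb=show(c,'s10'); print(np.c_[pa[d], np.round(a[d]*1000,1)]); k=b[:,2]>.04; print('ptr',b[k].mean(0))
save('s10',cv2.resize(c['img'][230:310,170:310],None,fx=5.7,fy=5.7,interpolation=cv2.INTER_CUBIC))
E
```

```text
time: 19.7
position: [0.5387, -0.3523, 0.0726]
ee_rot: [0.453, 2.536, -0.155]
contact_force: [-0.2, -3.9, 3.1]
width: 0.176
time: 20.12
position: [0.5568, -0.3587, 0.0726]
ee_rot: [0.453, 2.537, -0.156]
contact_force: [-1.1, -5.1, 5.8]
width: 0.175
[-0.0663 -0.0003  0.0726]
t 20.12 p [ 0.557 -0.359  0.073] q [ 1.087  0.584 -0.684  2.085  1.587  0.242  0.297] w 0.175 F [-1.129 -5.109  5.776]
lean 32.8 dir -22.0  x [-0.79   0.287 -0.541] y [ 0.351  0.936 -0.016] z [ 0.502 -0.203 -0.841]
s10 fin dark n 16 x med -0.0877 all slider x [-0.084 -0.094 -0.019] ptr n 13 [-0.088 -0.089 -0.087]
[[249.  280.  -88.8 -45.3  47.1]
 [250.  280.  -86.8 -44.4  46.9]
 [249.  281.  -88.  -48.9  47.1]
 [250.  281.  -86.8 -44.   44. ]
 [248.  282.  -89.7 -51.6  46.1]
 [249.  282.  -87.  -53.8  48.1]
 [250.  282.  -86.6 -44.5  41.7]
 [247.  283.  -93.8 -42.1  36.2]
 [248.  283.  -88.6 -56.5  47.1]
 [249.  283.  -86.8 -54.5  46.1]
 [250.  283.  -86.7 -43.8  38.7]
 [248.  284.  -88.1 -58.4  45.9]
 [247.  285.  -89.1 -64.   47.2]
 [248.  285.  -87.4 -61.9  45.9]
 [247.  286.  -88.1 -68.8  48.1]
 [248.  286.  -86.3 -66.8  47. ]]
ptr [-0.088 -0.084  0.045]
```

View pics/s10.png

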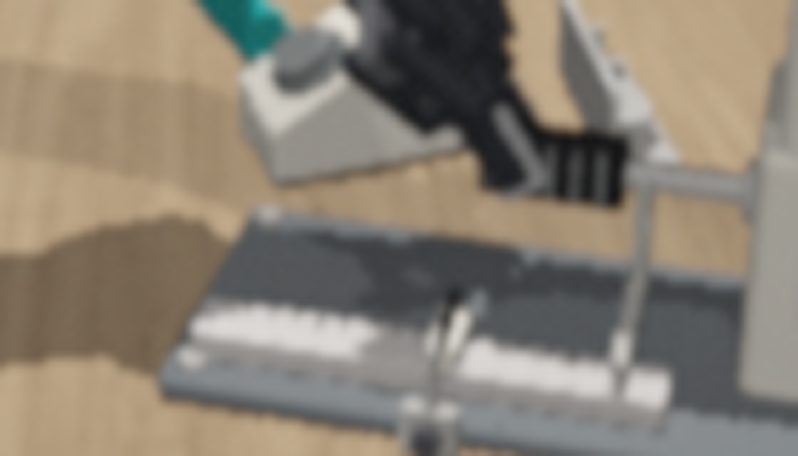

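```bash
python3 -m pendant '[[-0.0008,0,0.0005,0],[-0.0013,0,0.0008,0],[-0.0013,0,0.0008,0],[-0.0013,0,0.0008,0],[-0.0013,0,0.0008,0]]'
python3 -m pendant '[[0,0,0,0],[0,0,0,0],[0,0,0,0],[0,0,0,0],[0,0,0,0]]' 0 
python3 - <<'E'
from mk import *
print(tcp_g()); rep()
E
```

```text
time: 20.58
position: [0.557, -0.3588, 0.0725]
ee_rot: [0.453, 2.538, -0.156]
contact_force: [-10.6, -0.7, 13.4]
width: 0.179
time: 21.0
position: [0.5579, -0.3565, 0.0709]
ee_rot: [0.452, 2.539, -0.149]
contact_force: [-0.3, -0.1, -1.3]
width: 0.499
[-0.06597809  0.00214183  0.07089945]
t 21.00 p [ 0.558 -0.357  0.071] q [ 1.084  0.587 -0.685  2.084  1.581  0.241  0.302] w 0.499 F [-0.255 -0.089 -1.267]
lean 32.6 dir -21.5  x [-0.792  0.287 -0.539] y [ 0.348  0.937 -0.012] z [ 0.502 -0.198 -0.842]
```

```bash
python3 -m pendant '[[0,0,-0.02,0],[0,0,-0.05,0],[0,0,-0.085,0],[0,0,-0.12,0],[0,0,-0.14,0]]'
cat > t.py <<'E'
from meas import *
from m2 import lineface
print('=====')
c=np.load('side0.npz'); w=cloud(c)
p=sel(w,(.585,.68),(-.27,-.13),(.006,.044))
print(len(p))
# local: rotate by 4.4deg and hist
o=np.array([.612,-.196]); ya=np.radians(4.4)
q=(p[:,:2]-o)@np.array([[np.cos(ya),-np.sin(ya)],[np.sin(ya),np.cos(ya)]]); 
front=q[:,0]<.006
print(np.percentile(q[:,0],[0,5,10,25,50,75,100]),q[:,1].min(),q[:,1].max())
print(lineface(q[front]))
f=q[front]; print(f[:,1].min(),f[:,1].max(),np.median(f[:,0]))
for lo in np.arange(-.05,.05,.02):
    k=front&(q[:,1]>lo)&(q[:,1]<lo+.02); print(lo,k.sum(),np.median(q[k,0]))
c=np.load('top0.npz'); w=cloud(c); p=sel(w,(.585,.68),(-.27,-.13),(.038,.055)); q=(p[:,:2]-o)@np.array([[np.cos(ya),-np.sin(ya)],[np.sin(ya),np.cos(ya)]]); print('top plate',len(p),q.min(0),q.max(0),np.median(q,axis=0), np.median(p[:,2])); print(lineface(q))
E
python3 t.py | sed -n '/=====/,$p'
python3 - <<'E'
from mk import *
rep(); s,p,M=st()
c=cam('side'); np.savez('s11',**c); a,pa,d,b,pb=show(c,'s11');g=(cloud(c)-O)@G
k=(g[...,0]>-.15)&(g[...,0]<-.025)&(abs(g[...,1])<.02)&(g[...,2]>.062)&(g[...,2]<.1); print('handle x ext',np.percentile(g[k][:,0],[2,50,98]))
c0=np.load('side0.npz'); g=(cloud(c0)-O)@G; k=(g[...,0]>-.15)&(g[...,0]<-.025)&(abs(g[...,1])<.02)&(g[...,2]>.062)&(g[...,2]<.1); print('handle0',np.percentile(g[k][:,0],[2,50,98]))
save('s11',cv2.resize(c['img'][180:310,170:330],None,fx=4.5,fy=4.5))
E
```

```text
time: 21.42
position: [0.4873, -0.328, 0.191]
ee_rot: [0.45, 2.539, -0.151]
contact_force: [0.3, -0.3, -0.8]
width: 0.499
=====
190
[-0.0041 -0.0036 -0.0035 -0.0031 -0.0024  0.0131  0.0306] -0.052097588991724425 0.048287090973145354
(np.float32(89.68221), np.float32(-0.0028735471), np.float32(0.0048639737), 128)
-0.052097588991724425 0.048287090973145354 -0.002836730422354574
-0.05 34 -0.0028083925858588717
-0.030000000000000002 24 -0.0032246713260658325
-0.010000000000000002 25 -0.0028502393309780584
0.009999999999999995 22 -0.002797200079031724
0.03 21 -0.0021899026944370912
top plate 69 [-0.0054 -0.0482] [0.0015 0.0502] [-0.0028  0.0023] 0.044821979924074024
(np.float32(88.77438), np.float32(-0.0028089723), np.float32(0.0049866047), 69)
t 21.42 p [ 0.487 -0.328  0.191] q [ 1.533  0.39  -1.139  2.144  0.874  0.354  0.99 ] w 0.499 F [ 0.257 -0.252 -0.758]
lean 32.7 dir -21.6  x [-0.792  0.285 -0.54 ] y [ 0.347  0.938 -0.014] z [ 0.502 -0.199 -0.842]
s11 fin dark n 2 x med -0.0871 all slider x [-0.084 -0.094 -0.019] ptr n 13 [-0.088 -0.089 -0.086]
handle x ext [-0.086 -0.057 -0.028]
handle0 [-0.086 -0.057 -0.028]
```

View pics/s11.png

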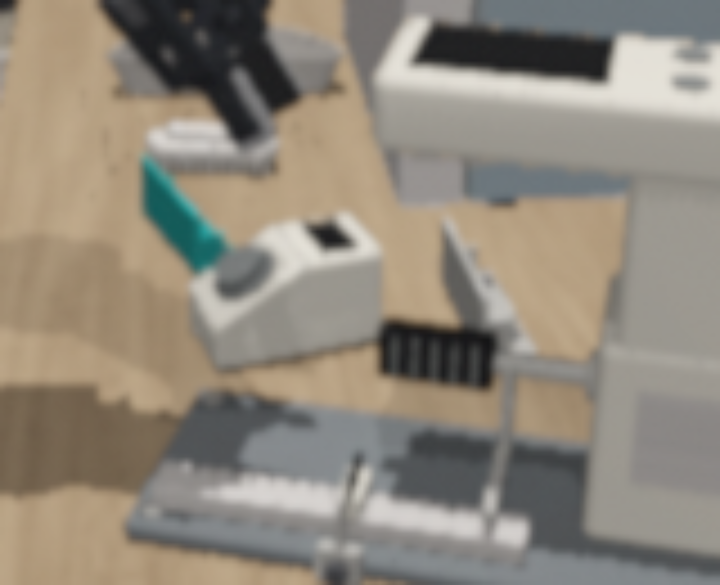

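```bash
cat > st.py <<'E'
from gz import *
SO=np.array([.6085,-.196,0]); SY=np.radians(4.0); S=R.from_euler('z',SY).as_matrix()
def sw(x,y,z): return SO+S@np.array([x,y,z])
def jawturn():
    s,p,M=st(); sx=S[:,0]; yd=np.cross(M[:,2],sx); yd/=np.linalg.norm(yd)
    if yd@M[:,1]<0: yd=-yd
    a=M.T@yd; return np.arctan2(-a[0],a[1]),yd
E
cat > t.py <<'E'
from sim import *; from st import *
np.set_printoptions(precision=2,suppress=True)
s,p,M=st(); q=s['joints']; tn,yd=jawturn(); print('turn',tn,'jaw',yd)
A=R.from_matrix(M)
for k in (0,1):
  B=A*R.from_euler('z',tn*k)
  for x0 in (-.2,):
    print(k); 
    q1=path(q,[sw(x0,0,.15),sw(x0,0,.08),sw(x0,0,.03),sw(x0,0,.014),sw(-.16,0,.014),sw(-.14,0,.014),sw(-.115,0,.014),sw(-.15,0,.05),sw(-.13,0,.15),sw(-.0925,0,.076),sw(-.08,0,.05)],B)
E
python3 t.py
```

```text
turn -0.4942345708627371 jaw [-0.07  0.96 -0.27]
0
[ 0.41 -0.21  0.15] err 0.000 [ 1.57  0.22 -1.25  2.44  1.35  0.21  0.31]
[ 0.41 -0.21  0.08] err 0.072 [ 1.51  0.66 -1.39  2.45  1.67  0.65  0.08]
[ 0.41 -0.21  0.03] err 0.112 [ 1.46  0.9  -1.39  2.45  1.78  0.85  0.05]
[ 0.41 -0.21  0.01] err 0.120 [ 1.45  0.97 -1.39  2.45  1.82  0.91  0.05]
[ 0.45 -0.21  0.01] err 0.018 [ 1.37  1.05 -1.39  2.45  1.98  1.03 -0.08]
[ 0.47 -0.21  0.01] err 0.000 [ 1.33  1.07 -1.38  2.42  2.    1.06 -0.09]
[ 0.49 -0.2   0.01] err 0.000 [ 1.29  1.07 -1.37  2.38  1.99  1.06 -0.08]
[ 0.46 -0.21  0.05] err 0.000 [ 1.37  0.9  -1.39  2.43  1.91  0.91 -0.09]
[ 0.48 -0.21  0.15] err 0.000 [ 1.45  0.5  -1.39  2.33  1.48  0.56  0.19]
[ 0.52 -0.2   0.08] err 0.000 [ 1.22  0.71 -1.23  2.31  1.8   0.71 -0.08]
[ 0.53 -0.2   0.05] err 0.000 [ 1.17  0.78 -1.19  2.3   1.88  0.76 -0.14]
1
[ 0.41 -0.21  0.15] err 0.000 [ 1.57  0.22 -1.25  2.44  1.35  0.21  0.81]
[ 0.41 -0.21  0.08] err 0.058 [ 1.51  0.66 -1.39  2.45  1.67  0.65  0.57]
[ 0.41 -0.21  0.03] err 0.089 [ 1.46  0.9  -1.39  2.45  1.78  0.85  0.55]
[ 0.41 -0.21  0.01] err 0.095 [ 1.45  0.97 -1.39  2.45  1.82  0.91  0.54]
[ 0.45 -0.21  0.01] err 0.015 [ 1.37  1.05 -1.39  2.45  1.98  1.03  0.41]
[ 0.47 -0.21  0.01] err 0.000 [ 1.33  1.07 -1.38  2.42  2.    1.06  0.4 ]
[ 0.49 -0.2   0.01] err 0.000 [ 1.29  1.07 -1.37  2.38  1.99  1.06  0.41]
[ 0.46 -0.21  0.05] err 0.000 [ 1.37  0.9  -1.39  2.43  1.91  0.91  0.4 ]
[ 0.48 -0.21  0.15] err 0.000 [ 1.45  0.5  -1.39  2.33  1.48  0.56  0.68]
[ 0.52 -0.2   0.08] err 0.000 [ 1.22  0.71 -1.23  2.31  1.8   0.71  0.41]
[ 0.53 -0.2   0.05] err 0.000 [ 1.17  0.78 -1.19  2.3   1.88  0.76  0.36]
```

```bash
python3 - <<'E'
from st import *
go((.40,-.20,.17)); print(st()[2].T@np.array([-1,.4,0]))
E
```

```text
shift [ 0.1178  0.091  -0.0506] norm 0.157
[ 0.90452887  0.02522198 -0.58411589]
```

```bash
python3 -m pendant '[[0.029,0.023,-0.013,-0.1],[0.059,0.046,-0.026,-0.2],[0.088,0.069,-0.039,-0.3],[0.118,0.091,-0.051,-0.4],[0.15,0.091,-0.071,-0.49]]'
python3 - <<'E'
from st import *
rep(); print(st()[2].T@np.array([-1,.35,0]),jawturn())
E
```

```text
time: 21.88
position: [0.3948, -0.1994, 0.1577]
ee_rot: [-0.172, 2.629, -0.338]
contact_force: [-2.8, 0.8, -0.1]
width: 0.498
t 21.88 p [ 0.395 -0.199  0.158] q [ 1.702  0.165 -1.383  2.447  1.047  0.213  1.084] w 0.498 F [-2.844  0.757 -0.061]
lean 31.4 dir -23.4  x [-0.876 -0.18  -0.446] y [-0.062  0.962 -0.268] z [ 0.478 -0.207 -0.854]
[ 0.813  0.398 -0.55 ] (np.float64(-0.006397024730402254), array([-0.067,  0.96 , -0.27 ]))
```

```bash
python3 -m pendant '[[0.16,0.08,-0.11,0],[0.16,0.08,-0.11,0],[0.16,0.08,-0.11,0],[0.16,0.08,-0.11,0],[0.16,0.08,-0.11,0]]'
python3 - <<'E'
from st import *
rep(); print(st()[2].T@np.array([-1,.35,0]),jawturn())
E
```

```text
time: 22.3
position: [0.3809, -0.1981, 0.1553]
ee_rot: [-0.177, 2.668, -0.32]
contact_force: [-0.5, 0.2, 0.1]
width: 0.501
t 22.30 p [ 0.381 -0.198  0.155] q [ 1.739  0.129 -1.384  2.446  0.719  0.211  1.42 ] w 0.501 F [-0.482  0.214  0.103]
lean 29.0 dir -23.7  x [-0.893 -0.175 -0.415] y [-0.072  0.965 -0.252] z [ 0.444 -0.195 -0.874]
[ 0.832  0.41  -0.513] (np.float64(0.005139605919962161), array([-0.068,  0.966, -0.25 ]))
```

```bash
R='[[0.16,0.08,-0.1,0],[0.16,0.08,-0.1,0],[0.16,0.08,-0.1,0],[0.16,0.08,-0.1,0],[0.16,0.08,-0.1,0]]'
python3 -m pendant '[[0.16,0.08,-0.1,0],[0.16,0.08,-0.1,0],[0.16,0.08,-0.1,0],[0.16,0.08,-0.1,0],[0.16,0.08,-0.1,0]]' >/dev/null
python3 -m pendant '[[0.16,0.08,-0.1,0],[0.16,0.08,-0.1,0],[0.16,0.08,-0.1,0],[0.16,0.08,-0.1,0],[0.16,0.08,-0.1,0]]' >/dev/null
python3 -m pendant '[[0.16,0.08,-0.09,0],[0.16,0.08,-0.09,0],[0.16,0.08,-0.09,0],[0.16,0.08,-0.09,0],[0.16,0.08,-0.09,0]]'
python3 - <<'E'
from st import *
rep(); print(st()[2].T@np.array([-1,.35,0]),jawturn())
E
```

```text
time: 23.55
position: [0.3086, -0.2747, 0.1487]
ee_rot: [-0.178, 2.693, -0.3]
contact_force: [-0.8, -0.1, -0.9]
width: 0.5
t 23.55 p [ 0.309 -0.275  0.149] q [ 2.094  0.154 -1.384  2.446 -0.016  0.212  2.465] w 0.500 F [-0.796 -0.076 -0.898]
lean 27.4 dir -23.3  x [-0.903 -0.17  -0.396] y [-0.079  0.968 -0.237] z [ 0.423 -0.182 -0.887]
[ 0.843  0.418 -0.487] (np.float64(0.012163175842506977), array([-0.068,  0.97 , -0.232]))
```

```bash
cat > emu.py <<'E'
from sim import *
def stepw(q,p,M,wp=10.,wr=1.):
    f=lambda x:np.r_[(FK(x)[0]-p)*wp,wr*(M.inv()*FK(x)[1]).as_rotvec(),0.003*(x-q)]
    s=least_squares(f,np.clip(q,LO+1e-3,HI-1e-3),bounds=(LO,HI)); return s.x
def call(q,d,turn=0,wp=10.,n=5):
    p,M=FK(q); d=np.array(d,float)
    for i in range(n):
        pc=FK(q)[0]; v=p+d-pc; L_=np.linalg.norm(v); t=pc+v*min(1,.0417/L_) if L_>0 else pc
        q=stepw(q,t,M*R.from_euler('z',turn*(i+1)/n),wp)
    return q
def desc(q):
    p,M=FK(q); z_=M.as_matrix()[:,2]; y_=M.as_matrix()[:,1]; return 'p %s lean %.1f dir %.0f jawz %.2f'%(np.round(p,3),np.degrees(np.arccos(-z_[2])),np.degrees(np.arctan2(z_[1],z_[0])),y_[2])
E
cat > t.py <<'E'
from emu import *; from st import *
np.set_printoptions(precision=2,suppress=True)
q0=get_state()['joints']; print(desc(q0))
for wp in (2.,10.):
 for d in ((-.2,.07,0),(-.2,.2,0),(0,.3,0),(-.2,.2,-.1),(-.1,.3,-.1),(0,.3,.1),(-.2,.2,.2),(0,.2,-.1)):
  q=q0
  for k in range(4): q=call(q,d,0,wp)
  print(wp,d,desc(q),q)
E
python3 t.py
```

```text
p [ 0.31 -0.28  0.15] lean 27.4 dir -23 jawz -0.24
2.0 (-0.2, 0.07, 0) p [-0.04 -0.35 -0.04] lean 19.2 dir -22 jawz -0.15 [ 2.59  0.71 -0.88  2.45  0.9   0.25  2.66]
2.0 (-0.2, 0.2, 0) p [ 0.26 -0.15  0.21] lean 16.5 dir -17 jawz -0.12 [ 1.14 -0.33 -0.53  2.45 -0.38  0.74  2.57]
2.0 (0, 0.3, 0) p [0.37 0.51 0.19] lean 25.9 dir -24 jawz -0.23 [-0.53  0.68 -1.05  1.72  1.01  1.41 -0.18]
2.0 (-0.2, 0.2, -0.1) p [ 0.17 -0.29  0.11] lean 18.1 dir -6 jawz -0.08 [ 2.42  0.33 -1.39  2.45  0.14  0.45  2.66]
2.0 (-0.1, 0.3, -0.1) p [0.26 0.35 0.05] lean 23.1 dir -25 jawz -0.21 [-0.46  0.69 -1.1   2.23  1.14  1.15 -0.61]
2.0 (0, 0.3, 0.1) p [0.34 0.49 0.42] lean 26.7 dir -24 jawz -0.23 [-0.59  0.35 -0.91  1.47  0.71  1.62  0.18]
2.0 (-0.2, 0.2, 0.2) p [ 0.28 -0.19  0.28] lean 20.6 dir -16 jawz -0.14 [ 0.88 -0.33 -0.23  2.32 -0.28  0.82  2.52]
2.0 (0, 0.2, -0.1) p [ 0.43  0.36 -0.12] lean 23.6 dir -25 jawz -0.21 [-0.24  1.21 -1.06  2.03  1.65  1.33 -0.52]
10.0 (-0.2, 0.07, 0) p [-0.4  -0.06  0.11] lean 45.0 dir 128 jawz 0.45 [ 2.59  0.36 -0.34  2.43  1.13  1.02  2.66]
10.0 (-0.2, 0.2, 0) p [-0.11  0.23  0.25] lean 33.4 dir -180 jawz 0.10 [-0.51 -0.3  -0.77  2.41 -0.79  1.3   0.88]
10.0 (0, 0.3, 0) p [0.32 0.55 0.16] lean 15.6 dir -34 jawz -0.18 [-0.59  0.71 -0.99  1.65  0.85  1.34 -0.12]
10.0 (-0.2, 0.2, -0.1) p [-0.13  0.09 -0.1 ] lean 78.6 dir 105 jawz 0.98 [ 2.59  1.76 -0.67  2.45  1.1   1.63  1.87]
10.0 (-0.1, 0.3, -0.1) p [ 0.11  0.45 -0.07] lean 12.1 dir -148 jawz -0.09 [-0.57  0.99 -1.04  2.06  0.92  0.86 -0.46]
10.0 (0, 0.3, 0.1) p [0.32 0.51 0.42] lean 21.6 dir -27 jawz -0.21 [-0.66  0.37 -0.86  1.43  0.62  1.62  0.18]
10.0 (-0.2, 0.2, 0.2) p [0.05 0.04 0.39] lean 57.2 dir 119 jawz 0.81 [ 0.36 -0.33  0.23  2.36 -0.4   1.99  2.35]
10.0 (0, 0.2, -0.1) p [ 0.33  0.45 -0.21] lean 6.9 dir -64 jawz -0.11 [-0.3   1.42 -1.13  1.87  1.54  1.23 -0.44]
```

```bash
python3 -m pendant '[[0.147,0.21,-0.12,0],[0.147,0.21,-0.12,0],[0.147,0.21,-0.12,0],[0.147,0.21,-0.12,0],[0.147,0.21,-0.12,0]]' >/dev/null
python3 -m pendant '[[0.147,0.21,-0.12,0],[0.147,0.21,-0.12,0],[0.147,0.21,-0.12,0],[0.147,0.21,-0.12,0],[0.147,0.21,-0.12,0]]'
python3 - <<'E'
from st import *
rep(); print(st()[2].T@np.array([-.2,.2,0]),st()[2].T@np.array([-.2,.07,0]),jawturn())
E
```

```text
time: 24.38
position: [0.3199, -0.2619, 0.1498]
ee_rot: [-0.181, 2.695, -0.293]
contact_force: [0.4, 0.4, -1.0]
width: 0.498
t 24.38 p [ 0.32  -0.262  0.15 ] q [ 2.047  0.139 -1.385  2.446  0.007  0.212  2.394] w 0.498 F [ 0.435  0.375 -0.992]
lean 27.3 dir -22.7  x [-0.903 -0.171 -0.395] y [-0.082  0.969 -0.232] z [ 0.423 -0.177 -0.889]
[ 0.146  0.21  -0.12 ] [ 0.169  0.084 -0.097] (np.float64(0.01539982804633038), array([-0.068,  0.972, -0.226]))
```

```bash
cat > t.py <<'E'
from emu import *; from st import *
np.set_printoptions(precision=2,suppress=True)
s,p,M=st(); q0=s['joints']; A=R.from_matrix(M)
for x,z_ in ((-.2,.08),(-.19,.014),(-.175,.014),(-.115,.014),(-.1,.1),(-.08,.05)):
  for tn in (0,):
    r=search(sw(x,0,z_),A*R.from_euler('z',tn),q0,14)
    print(x,z_,len(r)); [print('   ',q) for q in r[:6]]
print('path')
path(q0,[(.34,-.2,.15),(.36,-.2,.15),sw(-.22,0,.1),sw(-.2,0,.05),sw(-.19,0,.014),sw(-.115,0,.014),sw(-.13,0,.1),sw(-.08,0,.05)],A)
E
python3 t.py
```

```text
-0.2 0.08 7
    [ 1.49  0.64 -1.38  2.44  1.62  0.66  0.6 ]
    [ 1.49  0.64 -1.38  2.44  1.62  0.66  0.6 ]
    [ 1.49  0.64 -1.38  2.44  1.62  0.66  0.6 ]
    [ 1.49  0.64 -1.38  2.44  1.62  0.66  0.6 ]
    [ 1.49  0.64 -1.38  2.44  1.62  0.66  0.6 ]
    [ 1.49  0.64 -1.38  2.44  1.62  0.66  0.6 ]
-0.19 0.014 0
-0.175 0.014 7
    [ 1.38  0.98 -1.37  2.43  1.85  0.96  0.47]
    [ 1.14  0.64 -0.96  2.44  1.99  0.55  0.2 ]
    [ 1.13  0.64 -0.96  2.44  1.99  0.55  0.2 ]
    [ 1.13  0.64 -0.96  2.44  1.99  0.55  0.2 ]
    [ 1.36  0.95 -1.34  2.43  1.86  0.93  0.46]
    [ 1.14  0.64 -0.96  2.44  1.99  0.55  0.2 ]
-0.115 0.014 8
    [ 0.68  0.52 -0.48  2.34  2.1   0.31 -0.03]
    [ 1.25  0.95 -1.3   2.32  1.82  0.92  0.48]
    [ 0.61  0.5  -0.4   2.35  2.17  0.28 -0.12]
    [ 0.61  0.5  -0.4   2.35  2.17  0.28 -0.12]
    [ 0.49  0.48 -0.24  2.36  2.37  0.23 -0.34]
    [-0.35  0.63  0.81  2.4   4.17  0.44 -2.27]
-0.1 0.1 7
    [ 0.66  0.33 -0.45  2.27  1.14  0.22  0.88]
    [ 1.26  0.64 -1.26  2.25  1.47  0.68  0.69]
    [ 0.65  0.33 -0.45  2.27  1.14  0.22  0.88]
    [ 0.67  0.33 -0.46  2
[... 316 characters left out ...]
  0.35]
    [ 0.59  0.45 -0.4   2.27  1.67  0.23  0.35]
    [ 0.59  0.45 -0.4   2.27  1.67  0.23  0.35]
path
[ 0.34 -0.2   0.15] err 0.044 [ 1.9   0.03 -1.39  2.45 -0.12  0.27  2.33]
[ 0.36 -0.2   0.15] err 0.014 [ 1.81  0.1  -1.39  2.45  0.34  0.23  1.84]
[ 0.39 -0.21  0.1 ] err 0.008 [ 1.58  0.51 -1.39  2.45  1.47  0.53  0.73]
[ 0.41 -0.21  0.05] err 0.011 [ 1.46  0.8  -1.39  2.45  1.72  0.8   0.54]
[ 0.42 -0.21  0.01] err 0.009 [ 1.41  0.98 -1.39  2.45  1.84  0.96  0.49]
[ 0.49 -0.2   0.01] err 0.000 [ 1.27  1.01 -1.35  2.32  1.82  0.99  0.51]
[ 0.48 -0.21  0.1 ] err 0.000 [ 1.37  0.7  -1.39  2.3   1.51  0.76  0.68]
[ 0.53 -0.2   0.05] err 0.000 [ 1.2   0.83 -1.26  2.24  1.67  0.82  0.56]
```

```bash
python3 - <<'E'
from st import *
go((.36,-.205,.15)); go(sw(-.21,0,.10)); go(sw(-.21,0,.06))
E
```

```text
shift [-0.046   0.0519  0.0067] norm 0.070
shift [-0.0605  0.0548  0.0686] norm 0.107
shift [-0.0447  0.0641  0.1041] norm 0.130
```

```bash
python3 -m pendant '[[-0.02,0.026,0.003,0],[-0.046,0.052,0.0067,0],[-0.053,0.053,0.037,0],[-0.06,0.055,0.0686,0],[-0.045,0.064,0.1041,0]]' 0.6
python3 - <<'E'
from st import *
rep(); print(S.T@(st()[1]-SO)); go(sw(-.205,0,.06)); go(sw(-.20,0,.013)); print(jawturn())
E
```

```text
time: 24.8
position: [0.3656, -0.2216, 0.1343]
ee_rot: [-0.175, 2.709, -0.292]
contact_force: [-0.3, 0.3, -0.1]
width: 0.199
t 24.80 p [ 0.366 -0.222  0.134] q [ 1.596  0.177 -1.18   2.446  0.727  0.212  1.479] w 0.199 F [-0.343  0.289 -0.113]
lean 26.6 dir -23.4  x [-0.909 -0.165 -0.384] y [-0.079  0.97  -0.229] z [ 0.41  -0.178 -0.895]
[-0.244 -0.009  0.134]
shift [-0.008  0.025  0.08 ] norm 0.084
shift [0.005 0.036 0.124] norm 0.129
(np.float64(0.012394404226616898), array([-0.068,  0.972, -0.224]))
```

```bash
python3 -m pendant '[[-0.002,0.006,0.02,0],[-0.004,0.012,0.04,0],[-0.006,0.019,0.06,0],[-0.008,0.025,0.08,0],[-0.008,0.025,0.08,0.01]]'
python3 - <<'E'
from st import *
rep(); print(S.T@(st()[1]-SO)); go(sw(-.205,0,.06)); go(sw(-.20,0,.013)); print(jawturn())
E
```

```text
time: 25.22
position: [0.3931, -0.2105, 0.0601]
ee_rot: [-0.193, 2.751, -0.279]
contact_force: [-0.3, 0.8, -2.0]
width: 0.198
t 25.22 p [ 0.393 -0.21   0.06 ] q [ 1.461  0.657 -1.326  2.447  1.594  0.664  0.63 ] w 0.198 F [-0.269  0.832 -1.951]
lean 24.1 dir -24.3  x [-0.923 -0.17  -0.345] y [-0.097  0.971 -0.218] z [ 0.372 -0.168 -0.913]
[-0.216  0.001  0.06 ]
shift [-0.01  -0.001  0.004] norm 0.011
shift [0.002 0.009 0.049] norm 0.050
(np.float64(0.03094866117755543), array([-0.068,  0.976, -0.208]))
```

```bash
python3 -m pendant '[[0.0,0.001,0.015,0.01],[0.001,0.002,0.03,0.02],[0.002,0.003,0.042,0.03],[0.002,0.004,0.048,0.03],[0.002,0.004,0.048,0.03]]'
python3 - <<'E'
from st import *
rep(); print(S.T@(st()[1]-SO)); go(sw(-.175,-.004,.013)); print(jawturn(),st()[2].T@S[:,0])
c=cam('side'); save('s12',cv2.resize(c['img'][200:300,170:310],None,fx=5.7,fy=5.7,interpolation=cv2.INTER_CUBIC))
c=cam('top'); save('t12',cv2.resize(c['img'][150:270,230:350],None,fx=5,fy=5,interpolation=cv2.INTER_CUBIC))
E
```

```text
time: 25.63
position: [0.408, -0.2139, 0.0139]
ee_rot: [-0.151, 2.755, -0.262]
contact_force: [-0.8, 0.7, 0.5]
width: 0.203
t 25.63 p [ 0.408 -0.214  0.014] q [ 1.354  0.79  -1.222  2.438  1.779  0.736  0.466] w 0.203 F [-0.829  0.747  0.516]
lean 23.8 dir -23.6  x [-0.926 -0.139 -0.35 ] y [-0.07   0.977 -0.201] z [ 0.37  -0.162 -0.915]
[-0.201 -0.004  0.014]
shift [-0.024 -0.     0.01 ] norm 0.026
(np.float64(0.0021830744275813515), array([-0.068,  0.977, -0.201])) [-0.934 -0.002  0.358]
```

View pics/s12.png

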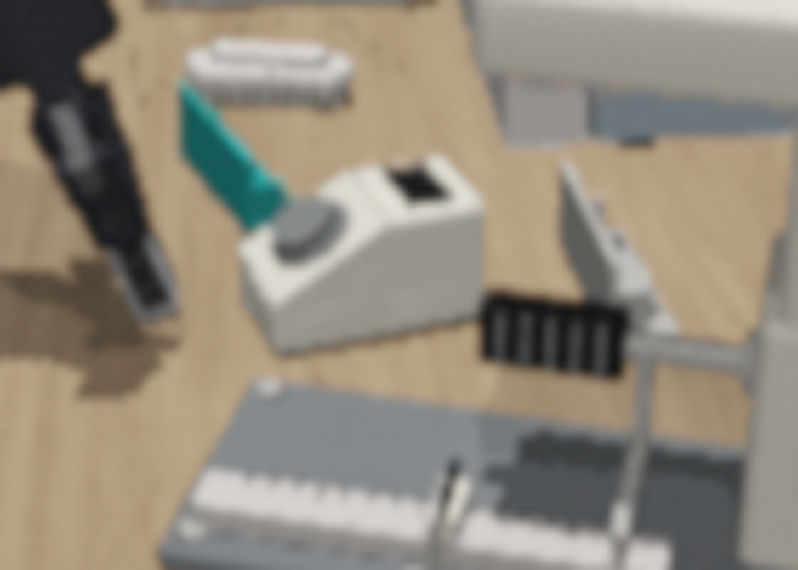

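View pics/t12.png

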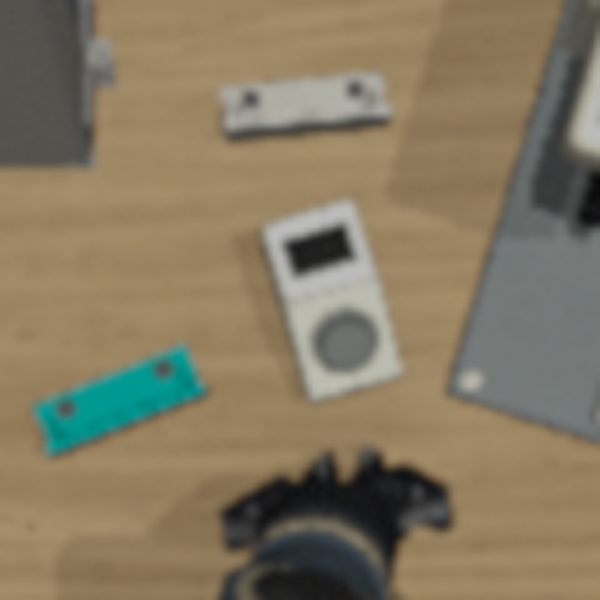

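```bash
python3 -m pendant '[[-0.012,0,0.0046,0],[-0.024,0,0.0092,0],[-0.033,0,0.0126,0],[-0.04,-0.0001,0.0153,0],[-0.0467,-0.0001,0.0179,0]]'
python3 - <<'E'
from st import *
rep(); print(S.T@(st()[1]-SO)); print(jawturn(),st()[2].T@S[:,0])
c=cam('top'); save('t13',cv2.resize(c['img'][150:270,230:350],None,fx=5,fy=5,interpolation=cv2.INTER_CUBIC))
E
```

```text
time: 26.15
position: [0.4582, -0.2113, 0.0157]
ee_rot: [-0.151, 2.753, -0.268]
contact_force: [-1.0, -0.3, 0.8]
width: 0.201
t 26.15 p [ 0.458 -0.211  0.016] q [ 1.259  0.815 -1.199  2.346  1.727  0.764  0.498] w 0.201 F [-1.046 -0.346  0.797]
lean 24.0 dir -24.1  x [-0.926 -0.14  -0.351] y [-0.07   0.976 -0.205] z [ 0.371 -0.166 -0.914]
[-0.151 -0.005  0.016]
(np.float64(0.001433887183727815), array([-0.068,  0.976, -0.205])) [-0.933 -0.001  0.359]
```

View pics/t13.png

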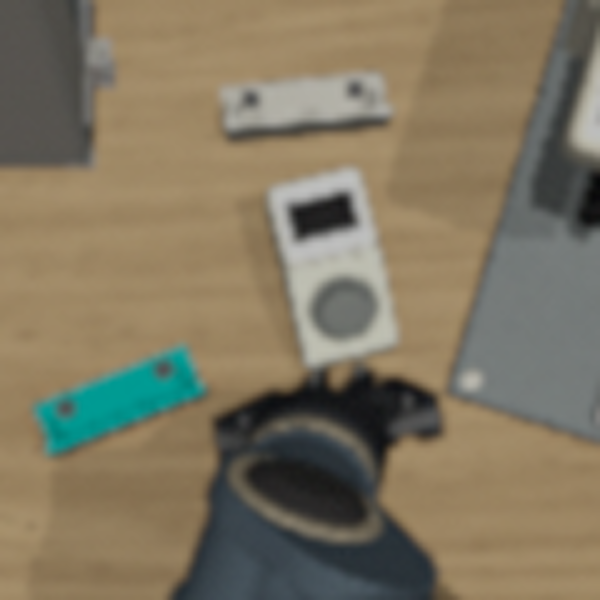

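```bash
python3 -m pendant '[[-0.006,0,0.0027,0],[-0.012,0,0.0055,0],[-0.018,0,0.008,0],[-0.023,0,0.0105,0],[-0.0265,0,0.0115,0]]'
python3 - <<'E'
from st import *
rep(); print(S.T@(st()[1]-SO)); print(jawturn(),st()[2].T@S[:,0])
c=cam('top'); np.savez('t14',**c); save('t14',cv2.resize(c['img'][150:270,230:350],None,fx=5,fy=5,interpolation=cv2.INTER_CUBIC))
E
```

```text
time: 26.62
position: [0.4874, -0.2091, 0.0138]
ee_rot: [-0.151, 2.753, -0.265]
contact_force: [-0.9, -0.1, -0.8]
width: 0.201
t 26.62 p [ 0.487 -0.209  0.014] q [ 1.207  0.838 -1.184  2.291  1.703  0.78   0.518] w 0.201 F [-0.928 -0.131 -0.823]
lean 23.9 dir -23.8  x [-0.926 -0.139 -0.351] y [-0.07   0.977 -0.204] z [ 0.371 -0.164 -0.914]
[-0.122 -0.005  0.014]
(np.float64(0.0015659874258823255), array([-0.068,  0.977, -0.203])) [-0.933 -0.001  0.359]
```

View pics/t14.png

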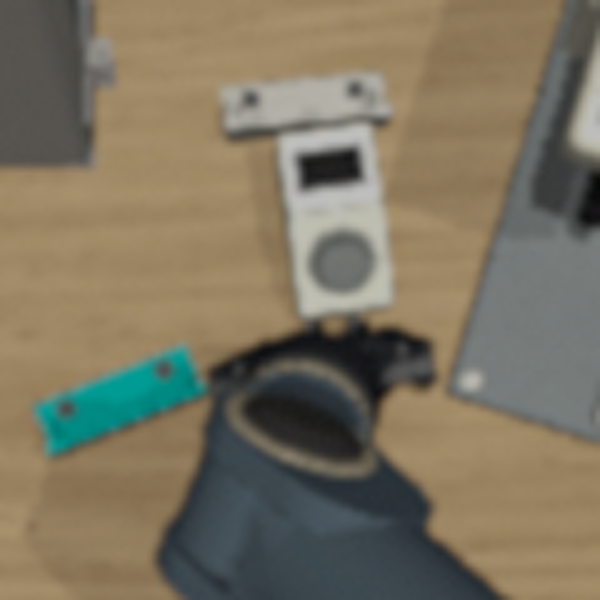

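```bash
cat > cm.py <<'E'
from meas import sel,rect
from st import *
def cpose(c,zr=(.05,.075)):
    w=cloud(c); p=sel(w,(.42,.63),(-.28,-.13),zr); q=(p-SO)@S
    q=q[(abs(q[:,1])<.06)]
    return q
E
python3 - <<'E' | sed -n '/=====/,$p'
from cm import *
print('=====')
c=np.load('t14.npz'); q=cpose(c,(.056,.075)); k=(q[:,0]>-.065)
q=q[k]; print(len(q),np.percentile(q,[1,50,99],axis=0)); print(rect(q))
c=cam('side'); np.savez('s14',**c); q=cpose(c,(.056,.075)); q=q[q[:,0]>-.065]; print(len(q),np.percentile(q,[1,50,99],axis=0)); print(rect(q))
save('s14',cv2.resize(c['img'][200:300,170:310],None,fx=5.7,fy=5.7,interpolation=cv2.INTER_CUBIC))
E
```

```text
=====
354 [[-0.0645 -0.034   0.057 ]
 [-0.0382 -0.0064  0.062 ]
 [-0.0102  0.0211  0.0676]]
(array([-0.0375, -0.0064]), array([56.5025, 55.7404]), 1.8905508518218994, np.float64(0.06202126066209751), 354)
246 [[-0.0646 -0.0368  0.0565]
 [-0.0384 -0.0168  0.062 ]
 [-0.0089  0.0165  0.0648]]
(array([-0.0372, -0.0103]), array([56.1474, 57.5994]), 3.0954997539520264, np.float64(0.061952788466450526), 246)
```

View pics/s14.png

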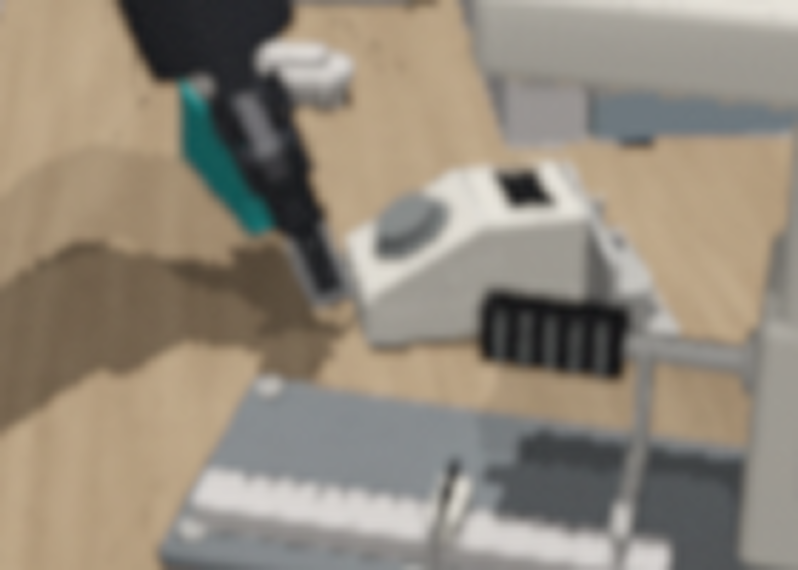

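```bash
python3 -m pendant '[[-0.0028,0,0.0011,0],[-0.0056,0,0.0022,0],[-0.0084,0,0.0032,0],[-0.0103,0,0.0039,0],[-0.0103,0,0.0039,0]]'
python3 - <<'E' | sed -n '/=====/,$p'
from cm import *
print('=====')
rep(); print(S.T@(st()[1]-SO))
for n in ('top','side'):
    c=cam(n); q=cpose(c,(.056,.075)); q=q[(q[:,0]>-.052)&(q[:,0]<.0005)]; print(n,len(q),np.percentile(q,[1,50,99],axis=0).round(4)); print(rect(q))
    save(n+'15',cv2.resize(c['img'][150:270,230:350] if n=='top' else c['img'][200:300,170:310],None,fx=5,fy=5,interpolation=cv2.INTER_CUBIC))
E
```

```text
time: 27.13
position: [0.4961, -0.2083, 0.0134]
ee_rot: [-0.151, 2.756, -0.267]
contact_force: [-5.9, -0.9, 3.9]
width: 0.202
=====
t 27.13 p [ 0.496 -0.208  0.013] q [ 1.19   0.845 -1.179  2.273  1.691  0.787  0.527] w 0.202 F [-5.868 -0.851  3.886]
lean 23.8 dir -24.2  x [-0.927 -0.139 -0.348] y [-0.07   0.976 -0.204] z [ 0.368 -0.165 -0.915]
[-0.113 -0.004  0.013]
top 317 [[-0.051 -0.036  0.058]
 [-0.027 -0.008  0.062]
 [-0.002  0.019  0.069]]
(array([-0.027, -0.008]), array([50.902, 55.76 ]), 0.010740268975496292, np.float64(0.06250741137036603), 317)
side 213 [[-0.051 -0.039  0.057]
 [-0.028 -0.018  0.062]
 [-0.001  0.015  0.065]]
(array([-0.026, -0.013]), array([56.12 , 51.929]), 89.07462310791016, np.float64(0.062388876102414684), 213)
```

View pics/top15.png

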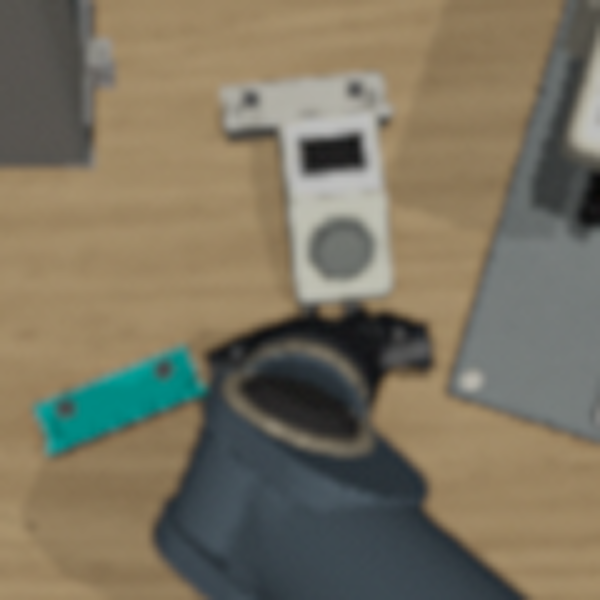

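```bash
python3 - <<'E'
from st import *
for t in ((-.14,-.006,.02),(-.14,-.012,.09),(-.1015,-.0145,.080)): go(sw(*t))
E
```

```text
shift [ 0.023  -0.0028 -0.0154] norm 0.028
shift [-0.0009 -0.023  -0.0783] norm 0.082
shift [-0.0332 -0.0234 -0.055 ] norm 0.068
```

```bash
python3 -m pendant '[[0.012,-0.001,-0.006,0],[0.023,-0.003,-0.0154,0],[0.015,-0.01,-0.036,0],[0.007,-0.017,-0.057,0],[-0.001,-0.023,-0.0783,0]]'
python3 -m pendant '[[0,0,0,0],[-0.01,0,0.006,0],[-0.02,0,0.012,0],[-0.0323,-0.0004,0.0233,0],[-0.0323,-0.0004,0.0233,0]]' 1 40
python3 - <<'E' | sed -n '/=====/,$p'
from cm import *
print('=====')
rep(); s,p,M=st(); print(S.T@(p-SO)); a=S@np.array([.5,0,-.866]); print('a tool',M.T@a); go(sw(-.0865,-.0145,.054))
for n in ('top','side'):
    c=cam(n); np.savez(n+'16',**c); q=cpose(c,(.056,.075)); q=q[(q[:,0]>-.052)&(q[:,0]<.0005)]; print(n,len(q),np.percentile(q,[1,50,99],axis=0).round(4)); print(rect(q))
    save(n+'16',cv2.resize(c['img'][150:270,230:350] if n=='top' else c['img'][200:300,170:310],None,fx=5,fy=5,interpolation=cv2.INTER_CUBIC))
E
```

```text
time: 27.65
position: [0.4711, -0.2178, 0.0912]
ee_rot: [-0.151, 2.753, -0.265]
contact_force: [0.0, -0.1, -0.7]
width: 0.196
time: 28.07
position: [0.512, -0.2176, 0.0804]
ee_rot: [-0.151, 2.751, -0.264]
contact_force: [0.6, 0.8, 0.4]
width: 0.001
=====
t 28.07 p [ 0.512 -0.218  0.08 ] q [ 1.257  0.722 -1.256  2.204  1.438  0.746  0.748] w 0.001 F [0.617 0.82  0.38 ]
lean 24.0 dir -23.7  x [-0.925 -0.139 -0.353] y [-0.07   0.977 -0.203] z [ 0.373 -0.163 -0.913]
[-0.098 -0.015  0.08 ]
a tool [-0.161  0.175  0.971]
shift [-0.001  0.006  0.028] norm 0.029
top 319 [[-0.051 -0.035  0.057]
 [-0.027 -0.008  0.062]
 [-0.002  0.019  0.068]]
(array([-0.027, -0.008]), array([49.915, 56.093]), 0.1055254191160202, np.float64(0.06212339415674435), 319)
side 213 [[-0.051 -0.039  0.057]
 [-0.028 -0.018  0.062]
 [-0.002  0.016  0.065]]
(array([-0.027, -0.009]), array([51.584, 60.559]), 1.6621325016021729, np.float64(0.062298021061487456), 213)
```

View pics/top16.png

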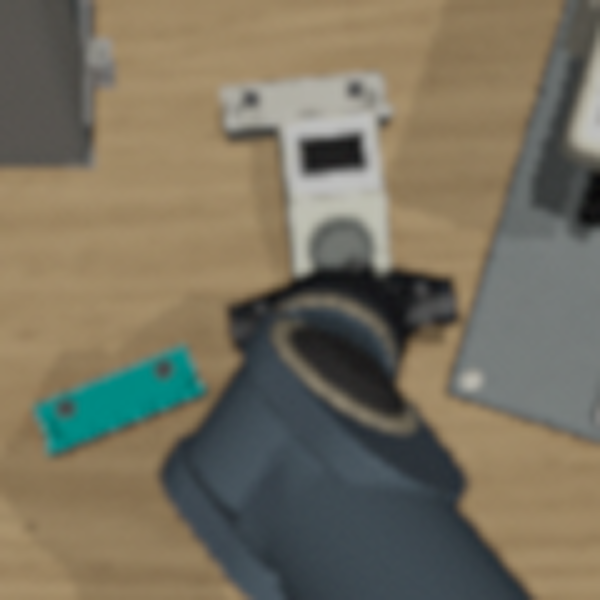

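View pics/side16.png

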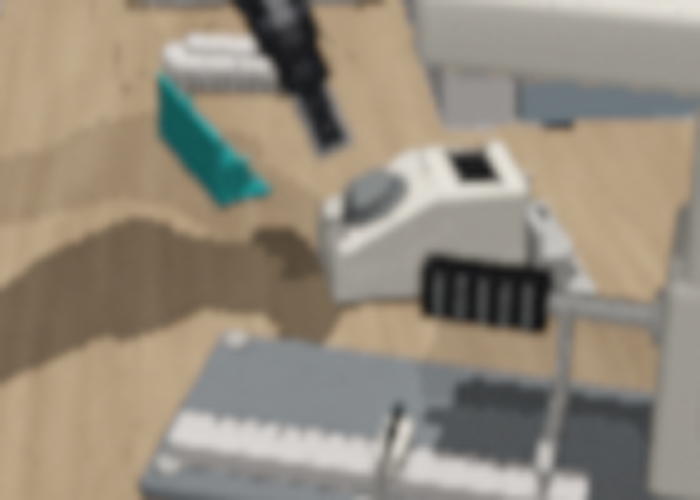

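```bash
python3 -m pendant '[[0,0.003,0.006,0],[-0.0003,0.006,0.012,0],[-0.0006,0.0081,0.0179,0],[-0.0006,0.0081,0.0179,0],[-0.0014,0.009,0.0228,0]]'
python3 -m pendant '[[-0.0003,0.0004,0.0019,0],[-0.0006,0.0007,0.0039,0],[-0.0008,0.0009,0.0049,0],[-0.001,0.001,0.0058,0],[-0.001,0.001,0.0058,0]]'
python3 - <<'E' | sed -n '/=====/,$p'
from cm import *
print('=====')
rep(); s,p,M=st(); print(S.T@(p-SO)); a=S@np.array([.5,0,-.866]); print('a tool',M.T@a,'F.a',s['contact_force']@a)
c=cam('side'); save('side17',cv2.resize(c['img'][200:300,170:310],None,fx=5,fy=5,interpolation=cv2.INTER_CUBIC))
E
```

```text
time: 28.58
position: [0.5186, -0.2122, 0.0583]
ee_rot: [-0.152, 2.753, -0.266]
contact_force: [-0.0, 0.0, -0.2]
width: -0.0
time: 29.0
position: [0.5218, -0.2122, 0.0533]
ee_rot: [-0.151, 2.753, -0.266]
contact_force: [-1.7, 0.7, 0.7]
width: 0.004
=====
t 29.00 p [ 0.522 -0.212  0.053] q [ 1.191  0.769 -1.201  2.204  1.527  0.755  0.663] w 0.004 F [-1.699  0.738  0.707]
lean 23.9 dir -23.9  x [-0.926 -0.139 -0.351] y [-0.07   0.976 -0.204] z [ 0.371 -0.164 -0.914]
[-0.088 -0.01   0.053]
a tool [-0.163  0.176  0.971] F.a -1.4341093946283208
```

View pics/side17.png

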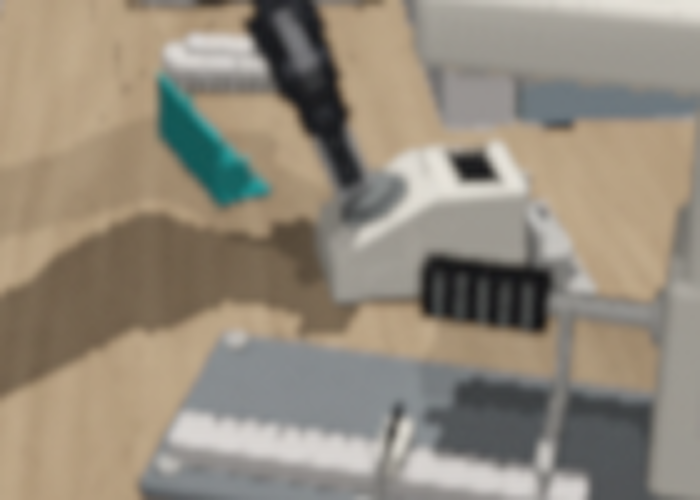

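```bash
python3 -m pendant '[[0.0005,-0.0005,-0.0029,0],[-0.0034,-0.0009,-0.0035,0],[-0.0044,0.0001,0.0023,0],[-0.0049,0.0007,0.0052,0],[-0.0054,0.0012,0.0081,0]]'
python3 -m pendant '[[-0.0003,0.0004,0.0019,0],[-0.0005,0.0005,0.0029,0],[-0.0005,0.0005,0.0029,0],[-0.0005,0.0005,0.0029,0],[-0.0005,0.0005,0.0029,0]]'
python3 - <<'E' | sed -n '/=====/,$p'
from cm import *
print('=====')
rep(); s,p,M=st(); print(S.T@(p-SO)); a=S@np.array([.5,0,-.866]); print('a tool',M.T@a,'F.a',s['contact_force']@a)
c=cam('side'); save('side18',cv2.resize(c['img'][200:300,170:310],None,fx=5,fy=5,interpolation=cv2.INTER_CUBIC))
E
```

```text
time: 29.47
position: [0.5303, -0.2117, 0.0498]
ee_rot: [-0.152, 2.751, -0.273]
contact_force: [-32.4, 2.1, 55.8]
width: 0.001
time: 29.88
position: [0.5305, -0.2116, 0.0497]
ee_rot: [-0.154, 2.751, -0.281]
contact_force: [-35.3, 1.9, 59.0]
width: 0.002
=====
t 29.88 p [ 0.531 -0.212  0.05 ] q [ 1.166  0.783 -1.191  2.192  1.548  0.773  0.647] w 0.002 F [-35.275   1.909  59.006]
lean 24.3 dir -25.1  x [-0.926 -0.144 -0.35 ] y [-0.07   0.974 -0.215] z [ 0.372 -0.174 -0.912]
[-0.079 -0.01   0.05 ]
a tool [-0.163  0.185  0.969] F.a -68.62680329646632
```

View pics/side18.png

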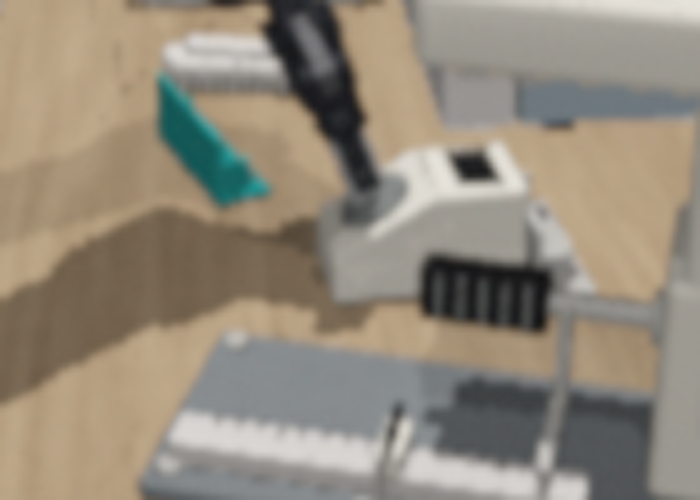

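```bash
python3 -m pendant '[[0.0007,-0.0007,-0.0039,0],[0.0013,-0.0015,-0.0078,0],[0.0025,-0.0028,-0.0145,0],[0.005,-0.0055,-0.029,0],[0.008,-0.009,-0.048,0]]'
python3 -m pendant '[[0.01,0,-0.03,0],[0.02,0,-0.06,0],[0.035,0,-0.09,0],[0.05,0,-0.12,0],[0.06,0,-0.14,0]]'
python3 - <<'E' | sed -n '/=====/,$p'
from cm import *
print('=====')
rep()
for n in ('top','side'):
    c=cam(n); np.savez(n+'19',**c); q=cpose(c,(.056,.075)); q=q[(q[:,0]>-.052)&(q[:,0]<.0005)]; print(n,len(q),np.percentile(q,[1,50,99],axis=0).round(4)); print(rect(q))
    save(n+'19',cv2.resize(c['img'][150:270,230:350] if n=='top' else c['img'][190:310,170:330],None,fx=5,fy=5,interpolation=cv2.INTER_CUBIC))
E
```

```text
time: 30.35
position: [0.5061, -0.2131, 0.0872]
ee_rot: [-0.151, 2.755, -0.263]
contact_force: [0.4, -0.8, -0.2]
width: 0.001
time: 30.77
position: [0.4131, -0.1995, 0.1735]
ee_rot: [-0.161, 2.779, -0.249]
contact_force: [-0.6, 0.4, -0.3]
width: -0.001
=====
t 30.77 p [ 0.413 -0.2    0.173] q [ 1.62   0.237 -1.377  2.295  0.63   0.483  1.463] w -0.001 F [-0.618  0.427 -0.283]
lean 22.3 dir -23.6  x [-0.934 -0.141 -0.328] y [-0.081  0.978 -0.191] z [ 0.348 -0.152 -0.925]
top 321 [[-0.052 -0.036  0.056]
 [-0.028 -0.008  0.062]
 [-0.002  0.019  0.067]]
(array([-0.027, -0.008]), array([56.208, 50.76 ]), 89.88677215576172, np.float64(0.0623263628722111), 321)
side 217 [[-0.051 -0.039  0.056]
 [-0.028 -0.019  0.062]
 [-0.002  0.016  0.065]]
(array([-0.026, -0.011]), array([57.752, 50.848]), 89.72652435302734, np.float64(0.06203774960213896), 217)
```

View pics/top19.png

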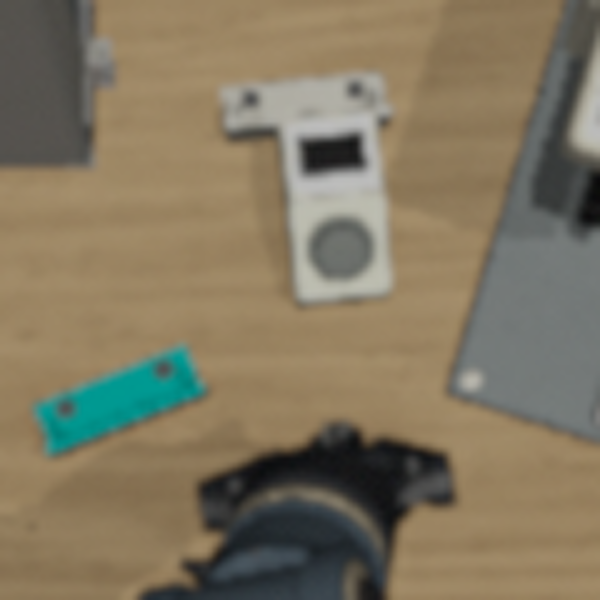

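View pics/side19.png

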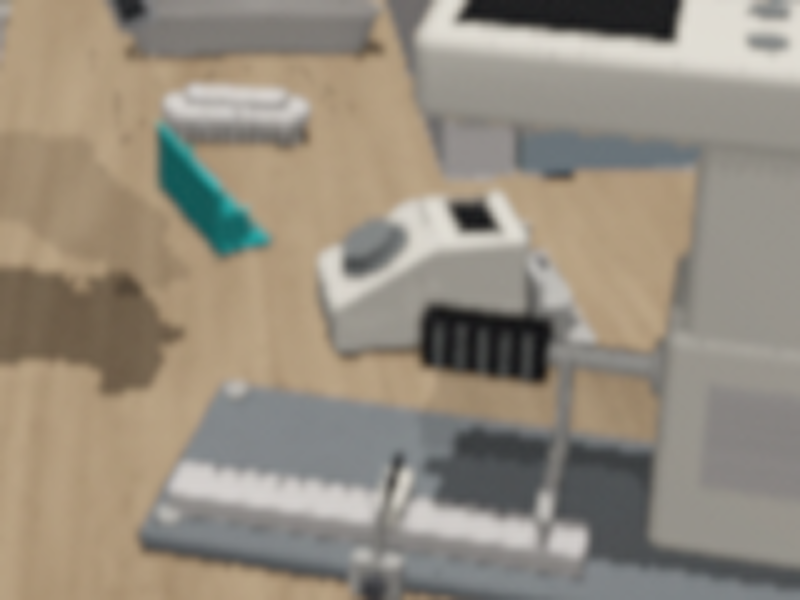

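```bash
python3 - <<'E' | sed -n '/=====/,$p'
from cm import *
print('=====')
np.set_printoptions(precision=4,suppress=True)
for n in ('top15','top16','top19','side16','side19'):
    try: c=np.load(n+'.npz')
    except Exception: continue
    w=(cloud(c)-SO)@S; k=(w[...,2]>.057)&(w[...,2]<.067)&(w[...,0]>-.08)&(w[...,0]<.03)&(abs(w[...,1]+.008)<.024); q=w[k]
    out=[]
    for lo in (-.03,-.02,-.01,0,.01):
        r=q[(q[:,1]>lo)&(q[:,1]<lo+.01)]; out.append(np.sort(r[:,0])[-3:].mean() if len(r)>3 else np.nan)
    print(n,'back x by y',np.array(out))
    k=(w[...,2]>.012)&(w[...,2]<.026)&(w[...,0]>-.13)&(w[...,0]<-.09)&(abs(w[...,1]+.008)<.028); 
    if k.sum(): print('  front lower',np.median(w[k],axis=0),k.sum())
    # stop front face/plate outside counter
    k=(w[...,2]>.01)&(w[...,2]<.046)&(w[...,1]>.025)&(w[...,1]<.05)&(abs(w[...,0])<.012); print('  stop left part x',np.percentile(w[k][:,0],[5,25,50,75]))
    k=(w[...,2]>.040)&(w[...,2]<.046)&(w[...,1]<-.04)&(w[...,1]>-.05)&(abs(w[...,0])<.012); print('  stop right part x',np.percentile(w[k][:,0],[5,25,50,75]) if k.sum() else None)
a=np.load('top0.npz');b=np.load('top19.npz'); d=np.abs(a['img'].astype(int)-b['img']).sum(-1)
for nm,(u0,u1,v0,v1) in {'dish':(140,180,185,255),'brush':(203,226,203,245),'turq':(234,275,218,243)}.items(): print(nm,(d[v0:v1,u0:u1]>60).sum())
E
```

```text
=====
top16 back x by y [-0.0034 -0.0034 -0.0033 -0.0035 -0.0046]
  stop left part x [-0.0012 -0.0005 -0.0002  0.0002]
  stop right part x [-0.0003  0.0005  0.002   0.0032]
top19 back x by y [-0.0026 -0.0034 -0.0017 -0.0048 -0.0048]
  front lower [-0.1061 -0.0028  0.0204] 15
  stop left part x [-0.001  -0.0006 -0.0002  0.0008]
  stop right part x [0.0002 0.0005 0.0022 0.0039]
side16 back x by y [-0.0038 -0.0039 -0.0036 -0.0042 -0.0108]
  front lower [-0.1049 -0.0189  0.0187] 20
  stop left part x [0.0039 0.0039 0.0039 0.0039]
  stop right part x [-0.0003  0.0003  0.0014  0.0034]
side19 back x by y [-0.0055 -0.0043 -0.0036 -0.0045 -0.0097]
  front lower [-0.1048 -0.0186  0.02  ] 23
  stop left part x [0.0012 0.0012 0.0012 0.0012]
  stop right part x [0.0005 0.0007 0.0024 0.0037]
dish 0
brush 0
turq 0
```

```bash
python3 - <<'E'
from plant import hand_in,get_state
print(get_state()['contact_force']); print(hand_in())
E
```

```text
[0.5226903  0.0843462  0.33838921]
the job is handed in; nothing more can be done
None
```

The gauge check and the counter log are both done, and the job was handed in at about 31 s of the 61 s allowed.

**Gauge**
- I gripped the handle under the head with the tool leaning about 33° and drew it out 57.7 mm.
- I held it there for over 2 s, then guided it back home and released it without a snap. The handle's measured position matched its starting picture.
- The drag marker stands at −87.7 mm and the pointer at −88.0 mm (side camera), so they are level to within my measuring error of about 1 mm.

**Counter**
- I pushed the counter square against the steel stop with two fingertips, until about 6 N of contact showed it was touching. I did not grasp it.
- I then pressed the button along its axis until it stopped. The last picture shows the button up again.
- The counter's front lies 105 mm from the stop face, which is its full length. Its edges are parallel to the stop within about 1°.

**Checks that disagreed or fell short**
- The counter stands about 8–10 mm to the right of the stop's middle.
- The back edge reads 3–4 mm short of the stop in the depth images, against 0 from the front face. I took this as edge sampling and did not push again.
- The press reached about 69 N at the fingertips, well over the 5 N needed, though below the 120 N wrist limit.
- The nail brush, kidney dish and turquoise look-alike show no change in the top picture. The robot was touching nothing at hand-in.

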